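# Clamp a stack of culture dishes lightly for transport

### The job

Stand the taller of the two stacks of culture dishes upright on the base plate of the dish clamp, between the V-jaw and the sprung pad, and let go of it. Then slide the clamp's carriage up by its handle until the stack sits in the V and the sprung pad has been pushed back about half of its 12 mm travel, and leave it holding the stack. The dishes are thin and brittle: grip them lightly (no more than about 40 N a finger), set them down softly, never press the pad right home, and leave the other things where they stand.

Things in the scene. Friction and masses are not known exactly. Their poses are not given: they have to be found in the camera images.
- tall_stack: the taller stack of round beige culture dishes, one rigid piece: 58 mm in diameter, 89 mm tall, 50 to 95 g. Origin at the centre of its underside, z up along its axis. Brittle: it may be gripped round its sides with up to about 40 N per finger. Gripped with its fingertips 45 to 55 mm above its underside it clears the jaws of the clamp
- short_stack: a shorter stack of the same dishes, 58 mm in diameter, 45 mm tall; not to be moved. Origin at the centre of its underside
- small_beaker: bystander: clear beaker, 55 mm in diameter, 71 mm tall, origin at the centre of its underside
- flask: bystander: clear volumetric flask, 72 mm in diameter at the body, long thin neck, 217 mm tall, origin at the centre of its underside
- clamp: the dish clamp, screwed to the bench: an aluminium base plate 120 mm (own x) by 240 mm (own y) by 10 mm high. Origin at the centre of its underside, z up. At its +y end stands the fixed grey V-jaw, 90 degrees, opening towards -y, its top 50 mm above the bench. The carriage with the sprung pad slides along own y, from the -y end towards the V-jaw
- nest (a point): on the top of the base plate (10 mm above the bench), where the centre of the tall stack's underside is when it sits against both faces of the V; 55 mm from the clamp's origin towards +y. Axes as the clamp's. The room between the jaws is open from above; the jaws and the pad are slippery: a stack that stands up to 20 mm short of here and up to 8 mm to either side is pushed along the plate into the V, and centred there, by the pad
- handle (a point): grip point in the black upright handle on the carriage: 76 mm above the bench, 18 mm below the handle's rounded-edged top (94 mm above the bench). The handle is 24 mm wide along the clamp's x and 26 mm along its y, and stands on the 34 mm high carriage block (its top at 45 mm above the bench). Axes as the clamp's
- carriage (a joint): how far the carriage has slid towards the V-jaw from its rear stop, in m, 0 to 0.085. It starts between 0 and 0.02; stiff slide, about 7 N of friction, stays where it is left. With a seated stack the pad touches at about 0.064 and is fully pushed back at about 0.076
- pad (a joint): how far the sprung pad is pushed back into the carriage, in m: 0 free (pad face 45 mm ahead of the handle's centre, with a 16 mm gap between the pad plate and the carriage block, bridged by two bare plunger rods) to 0.012 (home on its stop, gap 4 mm). Spring: 0.8 N at the start plus 0.4 N per mm
- pad_face (a point): centre of the smooth black plastic face of the sprung pad (46 mm wide, 36 mm high), 31 mm above the bench; it looks towards the V-jaw (+y of the clamp)
Not all that is in view belongs to the job. What is shaped like the tall_stack but brown is not meant.

How it is judged:
By the outcome, as a careful person would: the job done as asked, in the order asked, and still so for the second after the job is handed in, with the robot touching nothing.
It also fails if it takes over 51 s, if anything falls off the work surface, if the arm or the gripper's body presses on something with over 40 N, if the wrist force passes 120 N, or if a joint passes its speed limit or range.

### The arm

A 6-joint arm with a two-finger parallel gripper is mounted at the origin on a cart in front of the work surface, level with it; the furniture and walls round the work are solid. World frame = base frame: x ahead of the robot, y to its left, z up, the work surface at z = 0. Lengths are in mm, angles in rad, forces in N, time in s.
With the tool pointing down it reaches from about 275 to 1000 mm from the base axis. Payload 8.4 kg.
Tool frame: the origin (TCP) lies between the finger pads; the fingertips stand r.nose_length ahead of it and the grasp point (between the pads) lies 8 mm behind it (r.nose_length is the distance from the TCP to the fingertips, in mm); y points along the fingers, x is the direction in which the jaws open and shut, and the axes are right-handed (so a half turn about y gives the same grasp; the last joint's range is limited). The gripper opens to 85 mm and grips with 20 to 120 N. Pads are 22 mm wide; open, the fingers measure 114 mm over their backs; the gripper's body (76 mm by 85 mm) begins 54 mm behind the grasp point. The pads swing forward as they close: fully open they stand 13 mm farther back than shut.
Start: joints at [1.339, 0.353, 1.633, -0, 1.155, -0.002], TCP at [142.363, 608.573, 242.281] pointing down, gripper open.
Joint ranges: [-2.63, 2.63], [-0.92, 2.1], [0.06, 2.66], [-1.3, 4.44], [0, 2.69], [-3.02, 3.02]. Speed limits (rad/s): [2.22, 2.22, 2.79, 3.14, 3.14, 3.14].

### API

Orientations are given as [roll, pitch, yaw] about the fixed x, y, z axes, in that order (R = Rz(yaw) Ry(pitch) Rx(roll)).
In Python, from rig import r, cams, order gives the robot as it stands. The module is installed in compiled form; this text tells all that it offers.
- The arm moves only by the shell command python3 -m crank 'ROWS' [FORCE]. ROWS is JSON, a list of rows, each a list of 7 numbers: the turn, a rotation vector about the tool's x, y, z in degrees, then the shift along the tool's x, y, z in cm, then the opening, from -1 (shut) to 1 (fully open). A call has exactly 10 rows; each row shifts and turns the pose as measured when the row begins, along the tool's axes as they then stand; what a row does not reach is not made up. A row lasts 1/12 s, in which the tool goes at most 41.7 mm and 7.16 degrees, less where a joint would pass 70% of its speed; a pose out of reach is approached as far as the arm can. A call with a gripper value outside its range is refused whole. The fingers move at their own pace and stop on an object; FORCE is the grip in N (left out, the last holds). Time passes only in rows, so rows that do not move let the fingers close, or fill a call up. It gives the time, the measured TCP pose, the force and the opening at its end, in the units of the state.
- r.sense(): the state, without advancing time (a new reading comes with each control period).
- cams.grab_frame(name): name is "scene" or "side" or "wrist"; returns the picture (384x512x3 uint8, blue, green, red); there is no depth.
- cams.camera_info(name): a dict with "intrinsics" (3x3 intrinsics, pixels), "view" (4x4, takes a point from world to camera coordinates); the wrist camera has in their place "hand_eye" (4x4, takes a point from camera to tool coordinates, whose origin is the TCP and whose axes are the tool frame's). Camera axes: x right, y up, looking along -z (the intrinsics and any distortion apply to the point x, -y, -z); pixel columns grow to the right and rows downward; lengths in mm; the calibration is good to about 2 mm. A picture is of the moment at which its call begins: read the wrist's pose just before it. camera_info takes no time and is no camera call.
- order.sign_off(): hands the job in, once; it reports no verdict.
The state is a dict: "clock": time; "qpos": joint angles; "qvel": joint speeds; "joint_efforts": joint torques, N m; "eef_pos": TCP position; "tcp_rot": TCP orientation; "contact_force": force on the tool from outside, world axes, zero at the start; "wrist_torque": the same for the moment, N m; "opening": opening from 0.0 (shut) to 1.0 (fully open).
Only numpy, scipy, OpenCV 4.12 (cv2) and the standard library are available. Lean on these libraries where they do the work, as an engineer would, in place of code of your own. Each camera call takes 0.05 s, during which the arm holds its last target.

## Working session

There is one attempt and no reset: what is moved stays moved. The work goes in short steps, Python scripts to look and compute and a shell command to move; the robot and the scene stay as the last step left them, time stands still between calls to the robot, and variables do not carry over. Pictures are saved under pics/ and viewed, and the job is handed in when it is done.

```bash
mkdir -p pics; python3 - <<'E'
from rig import r,cams,order
import cv2,numpy as np
np.set_printoptions(precision=3,suppress=True)
print(r.sense(), r.nose_length)
for n in ["scene","side","wrist"]:
    cv2.imwrite(f"pics/{n}0.png",cams.grab_frame(n)); print(n,cams.camera_info(n))
E
```

```text
{'clock': 0.0, 'qpos': array([ 1.339,  0.354,  1.634,  0.   ,  1.155, -0.002]), 'qvel': array([ 0.001,  0.   , -0.   , -0.001, -0.001,  0.   ]), 'joint_efforts': array([  0.001, -60.526, -34.207,   0.   ,   0.009,   0.   ]), 'eef_pos': array([142.25 , 608.124, 241.554]), 'tcp_rot': array([-1.571,  0.001,  1.341]), 'contact_force': array([-0.037,  0.776, -0.02 ]), 'wrist_torque': array([ 0.022, -0.003, -0.015]), 'opening': 0.9986787993809869} 11.0
scene {'intrinsics': array([[357.058,   0.   , 257.046],
       [  0.   , 357.058, 192.511],
       [  0.   ,   0.   ,   1.   ]]), 'view': array([[  -0.754,   -0.657,   -0.002,  423.203],
       [   0.488,   -0.562,    0.668, -343.744],
       [  -0.44 ,    0.502,    0.745, -658.585],
       [   0.   ,    0.   ,    0.   ,    1.   ]])}
side {'intrinsics': array([[416.426,   0.   , 261.947],
       [  0.   , 416.426, 189.865],
       [  0.   ,   0.   ,   1.   ]]), 'view': array([[   0.955,   -0.295,   -0.016, -555.915],
       [   0.16 ,    0.47 ,    0.868, -127.169],
       [  -0.249,   -0.832,    0.496, -921.067],
       [   0.   ,    0.   ,    0.   ,    1.   ]])}
wrist {'intrinsics': array([[302.182,   0.   , 256.734],
       [  0.   , 302.182, 195.512],
       [  0.   ,   0.   ,   1.   ]]), 'hand_eye': array([[   1.   ,   -0.   ,    0.   ,   -0.561],
       [   0.   ,    0.283,   -0.959, -132.336],
       [   0.   ,    0.959,    0.283,   72.279],
       [   0.   ,    0.   ,    0.   ,    1.   ]])}
```

View pics/scene0.png

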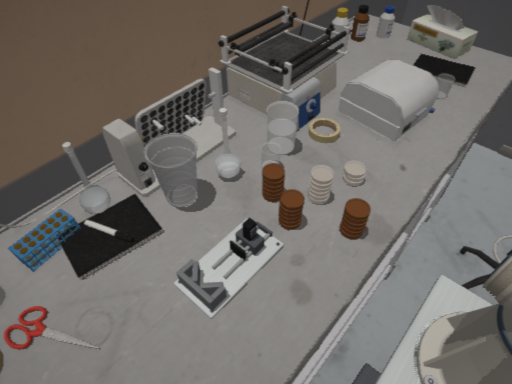

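View pics/side0.png

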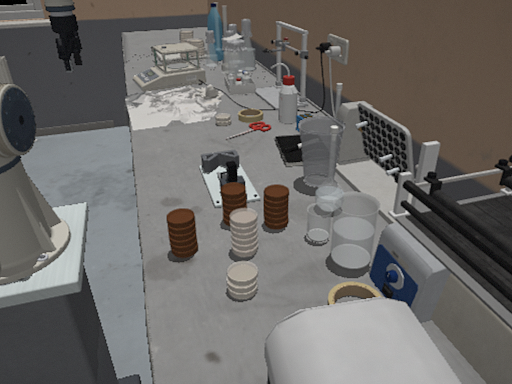

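View pics/wrist0.png

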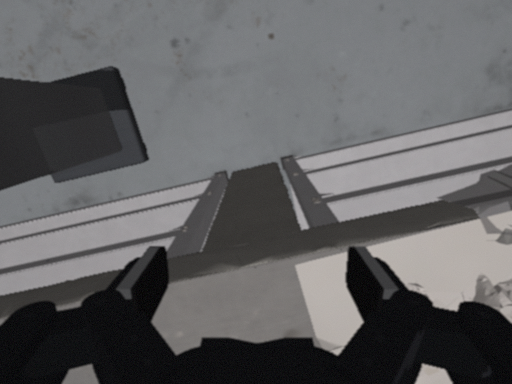

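```bash
python3 - <<'E'
import cv2
a=cv2.imread("pics/scene0.png")[140:320,160:400]; cv2.imwrite("pics/sc1.png",cv2.resize(a,None,fx=3.3,fy=3.3,interpolation=cv2.INTER_CUBIC))
a=cv2.imread("pics/side0.png")[135:310,150:350]; cv2.imwrite("pics/sd1.png",cv2.resize(a,None,fx=3.4,fy=3.4,interpolation=cv2.INTER_CUBIC))
E
```

```text
(no output)
```

View pics/sc1.png

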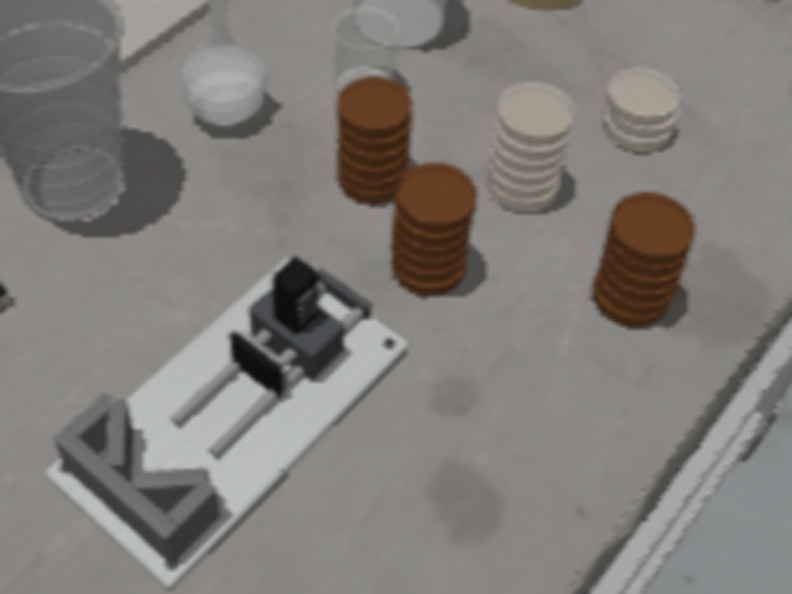

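View pics/sd1.png

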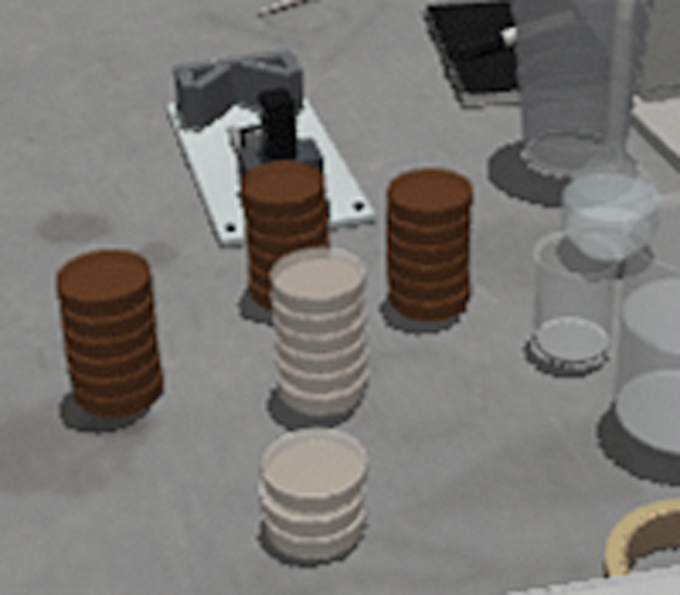

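```bash
cat > h.py <<'E'
import numpy as np, cv2
from rig import r,cams
np.set_printoptions(precision=2,suppress=True)
def proj(n,P):
    c=cams.camera_info(n); P=np.atleast_2d(P); 
    if "view" in c: V=np.array(c["view"])
    else:
        s=r.sense(); from scipy.spatial.transform import Rotation as R
        T=np.eye(4);T[:3,:3]=R.from_euler('xyz',s["tcp_rot"]).as_matrix();T[:3,3]=s["eef_pos"]
        V=np.linalg.inv(T@np.array(c["hand_eye"]))
    p=P@V[:3,:3].T+V[:3,3]; q=np.c_[p[:,0],-p[:,1],-p[:,2]]@np.array(c["intrinsics"]).T
    return q[:,:2]/q[:,2:]
def ray(n,uv,z):
    c=cams.camera_info(n)
    if "view" in c: V=np.array(c["view"])
    else:
        s=r.sense(); from scipy.spatial.transform import Rotation as R
        T=np.eye(4);T[:3,:3]=R.from_euler('xyz',s["tcp_rot"]).as_matrix();T[:3,3]=s["eef_pos"]
        V=np.linalg.inv(T@np.array(c["hand_eye"]))
    d=np.linalg.inv(np.array(c["intrinsics"]))@np.r_[uv,1]; d=V[:3,:3].T@(d*[1,-1,-1]); o=-V[:3,:3].T@V[:3,3]
    return (o+d*(z-o[2])/d[2])[:2]
E
python3 - <<'E'
from h import *
S=lambda a,b:(160+a/3.3,140+b/3.3); D=lambda a,b:(150+a/3.4,135+b/3.4)
for nm,s,d,z in [("tall",S(536,110),D(319,274),89),("brA",S(374,103),D(430,190),89),("brB",S(435,193),D(285,183),89),("brC",S(651,225),D(104,275),89),("short",S(643,92),D(314,463),45),("handle",S(299,270),D(277,97),94)]:
    print(nm,ray("scene",s,z),ray("side",d,z))
from scipy.optimize import least_squares
M=np.array([(60,120,10),(-60,120,10),(-60,-120,10),(60,-120,10)],float)
sc=np.array([S(50,467),S(172,573),S(407,343),S(292,258)])
Md=np.array([(-60,-120,10),(60,-120,10),(-60,120,10)],float); sd=np.array([D(220,238),D(373,213),D(167,105)])
def W(p,M):
    c,s=np.cos(p[2]),np.sin(p[2]); return M@np.array([[c,s,0],[-s,c,0],[0,0,1]])+[p[0],p[1],0]
for w in ((1,0),(0,1),(1,1)):
    f=lambda p:np.r_[w[0]*(proj("scene",W(p,M))-sc).ravel(),w[1]*(proj("side",W(p,Md))-sd).ravel()]
    best=min((least_squares(f,[500,0,y]) for y in np.arange(-3,3.2,1)),key=lambda o:o.cost); p=best.x
    print(p,best.cost,f(p)); print("nest",W(p,np.array([[0,55,10.]])))
h=(ray("scene",S(299,270),94)+ray("side",D(277,97),94))/2
c,s=np.cos(p[2]),np.sin(p[2]);d=h-p[:2];print("handle own",c*d[0]+s*d[1],-s*d[0]+c*d[1])
E
```

```text
tall [ 489.43 -165.94] [ 490.93 -173.39]
brA [586.71 -91.48] [587.29 -98.76]
brB [496.58 -49.75] [498.09 -58.41]
brC [ 365.86 -124.42] [ 367.   -132.84]
short [ 455.31 -281.29] [ 455.52 -288.48]
handle [521.3   67.26] [521.65  61.25]
[522.61 131.86  -0.01] 9.74229785211226 [-1.23 -0.8  -0.45  2.65  2.06 -1.29 -0.23 -2.03 -0.    0.    0.    0.
 -0.   -0.  ]
nest [[523.28 186.85  10.  ]]
[522.23 131.66  -0.01] 0.8171803590840477 [-0.   -0.   -0.    0.    0.   -0.   -0.   -0.   -0.4   0.44  0.62  0.08
 -0.25 -0.91]
nest [[522.69 186.65  10.  ]]
[522.54 131.84  -0.01] 10.591218862615218 [-1.19 -0.75 -0.36  2.69  2.07 -1.31 -0.24 -2.03 -0.43  0.37  0.62  0.08
 -0.06 -0.99]
nest [[523.16 186.83  10.  ]]
handle own -0.3115902878739304 -67.5935200672262
```

Candidates: in the scene picture the beige stack at (320,184) is tall, the beige one at (354,174) is short, and the brown ones at (273,183), (291,210) and (354,219) share the tall shape. The tall beige stack at (320,184), side (244,233), is the one meant, and the enlarged crops confirm it. It stands at about (490,-168). The clamp is at (522,132) with yaw about 0, and the carriage is at about 0.017.

Next I move over the stack and look with the wrist camera.

```bash
python3 -m crank '[[0,7,0,-2.8,0,-2.1,1],[0,7,0,-2.5,0,-2.5,1],[0,7,0,-2.2,0,-2.7,1],[0,7,0,-1.8,0,-3,1],[0,7,0,-1.5,0,-3.2,1],[0,7,0,-1.1,0,-3.3,1],[0,7,0,-0.6,0,-3.4,1],[0,7,0,-0.2,0,-3.5,1],[0,7,0,0.2,0,-3.5,1],[0,7,0,0.6,0,-3.4,1]]' 30
```

```text
clock: 0.98
eef_pos: [282.0, 278.8, 238.4]
tcp_rot: [-1.571, 0.001, 0.094]
contact_force: [0.1, 0.6, -0.2]
opening: 1.001
```

```bash
python3 -m crank '[[0,5,0,1.4,0,-3.8,1],[0,1,0,1.4,0,-3.8,1],[0,0,0,1.6,0,-3.8,1],[0,0,0,1.6,0,-3.8,1],[0,0,0,1.6,0,-3.8,1],[0,0,0,1.7,0,-3.7,1],[0,0,0,1.7,0,-3.7,1],[0,0,0,1.7,0,-3.7,1],[0,0,0,1.7,0,-3.7,1],[0,0,0,1.7,0,-3.7,1]]'; python3 - <<'E'
from h import *
s=r.sense();print(s["eef_pos"],s["tcp_rot"]);im=cams.grab_frame("wrist");cv2.imwrite("pics/w1.png",cv2.resize(im,None,fx=1.5,fy=1.5))
print(proj("wrist",[[490,-168,89],[490,-168,0],[497,-53,89]])*1.5)
E
```

```text
clock: 1.82
eef_pos: [437.7, -108.2, 239.9]
tcp_rot: [-1.57, -0.004, -0.023]
contact_force: [1.3, 1.1, 0.7]
opening: 0.999
[ 437.68 -108.16  239.92] [-1.57 -0.   -0.02]
[[457.87 349.91]
 [441.31 308.24]
 [473.71 174.79]]
```

View pics/w1.png

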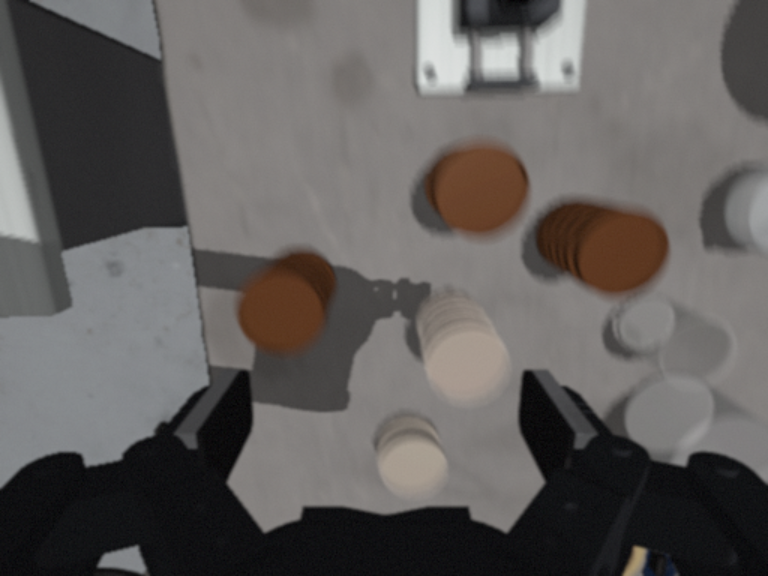

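The tall stack's top is at about (466,360) in the enlarged wrist view, near the predicted (458,350). The picture shows some motion blur. I'll centre over the stack, lower a little, stop and re-measure.

```bash
python3 -m crank '[[0,0,0,1.7,0,-1.5,1],[0,0,0,1.5,2,-1.5,1],[0,0,0,1.0,2,-1.2,1],[0,0,0,0.5,1.5,-0.7,1],[0,0,0,0.3,1,-0.5,1],[0,0,0,0,0,0,1],[0,0,0,0,0,0,1],[0,0,0,0,0,0,1],[0,0,0,0,0,0,1],[0,0,0,0,0,0,1]]'; python3 - <<'E'
from h import *
s=r.sense();print(s["eef_pos"],s["tcp_rot"],s["qpos"]);im=cams.grab_frame("wrist");cv2.imwrite("pics/w2.png",cv2.resize(im,None,fx=1.5,fy=1.5))
P=np.array([490,-168,89.]);print(proj("wrist",[P,P-[0,0,89]])*1.5)
E
```

```text
clock: 2.7
eef_pos: [492.3, -176.5, 174.7]
tcp_rot: [-1.574, -0.009, -0.032]
contact_force: [0.3, -0.7, -0.6]
opening: 0.998
[ 492.34 -176.5   174.74] [-1.57 -0.01 -0.03] [-0.35  0.27  1.92 -0.    0.94 -0.31]
[[378.72 290.05]
 [379.23 253.9 ]]
```

View pics/w2.png

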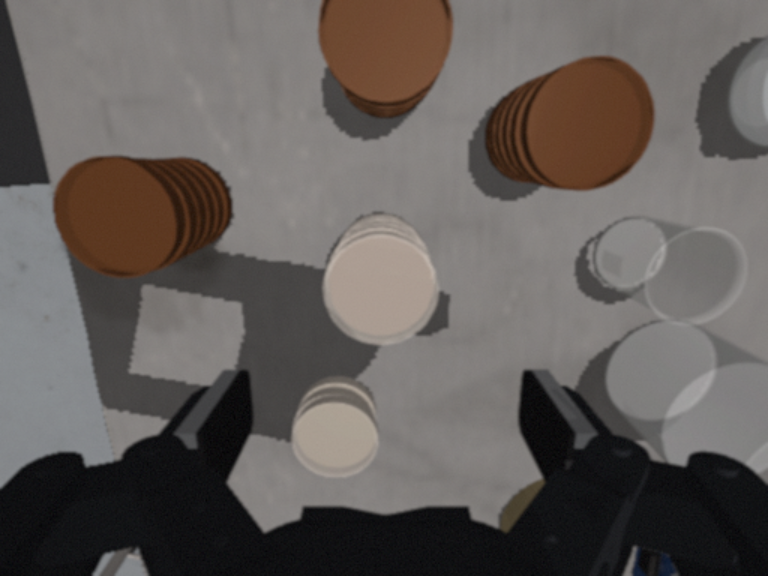

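```bash
python3 - <<'E'
from h import *
s=r.sense();print(s["eef_pos"],s["tcp_rot"])
for z in(86,89):print(ray("wrist",np.array([380.5,285])/1.5,z), ray("wrist",np.array([323,285])/1.5,z),ray("wrist",np.array([438,285])/1.5,z))
E
```

```text
[ 492.44 -176.52  174.87] [-1.57 -0.01 -0.03]
[ 490.95 -166.24] [ 461.91 -165.24] [ 520.07 -167.25]
[ 490.98 -165.41] [ 462.33 -164.42] [ 519.7 -166.4]
```

```bash
python3 -m crank '[[0,-1.2,0.5,-0.15,0,0.5,1],[0,0,0,0,0,0.45,1],[0,0,0,0,1,0,1],[0,0,0,0,1.5,0,1],[0,0,0,0,1.5,0,1],[0,0,0,0,1.5,0,1],[0,0,0,0,1,0,1],[0,0,0,0,0.5,0,1],[0,0,0,0,0,0,1],[0,0,0,0,0,0,1]]'; python3 - <<'E'
from h import *
s=r.sense();print(s["eef_pos"],s["tcp_rot"]);im=cams.grab_frame("wrist");cv2.imwrite("pics/w3.png",cv2.resize(im,None,fx=1.5,fy=1.5))
P=np.array([491,-167,89.]);print(proj("wrist",[P])*1.5)
E
```

```text
clock: 3.58
eef_pos: [492.2, -164.1, 102.1]
tcp_rot: [-1.576, -0.005, -0.005]
contact_force: [-0.5, 0.7, -0.0]
opening: 1.001
[ 492.18 -164.14  102.08] [-1.58 -0.   -0.01]
[[382.54 377.87]]
```

View pics/w3.png

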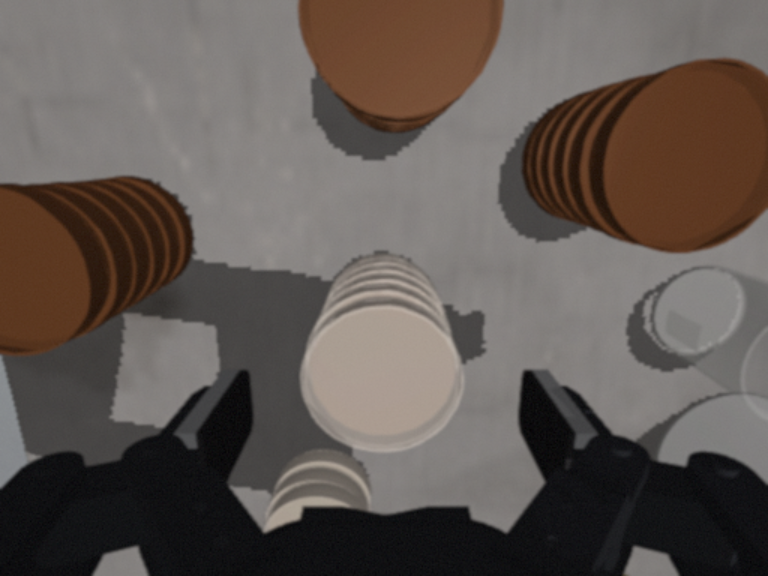

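The stack's top is centred at (382,378), as predicted. I'll descend and then close lightly.

```bash
python3 -m crank '[[0.3,0,0.2,-0.1,0.8,-0.25,1],[0,0,0,0,1.0,0,1],[0,0,0,0,1.0,0,1],[0,0,0,0,0.7,0,1],[0,0,0,0,0.4,0,1],[0,0,0,0,0.2,0,1],[0,0,0,0,0,0,1],[0,0,0,0,0,0,0.6],[0,0,0,0,0,0,0.3],[0,0,0,0,0,0,-1]]' 25
```

```text
clock: 4.47
eef_pos: [492.5, -167.6, 58.4]
tcp_rot: [-1.571, -0.004, -0.006]
contact_force: [-0.2, 0.7, -0.6]
opening: 0.672
```

```bash
python3 -m crank '[[0,0,0,0,0,0,-1],[0,0,0,0,0,0,-1],[0,0,0,0,0,0,-1],[0,0,0,0,0,0,-1],[0,0,0,0,0,0,-1],[0,0,0,0,0,0,-1],[0,0,0,0,0,0,-1],[0,0,0,0,0,0,-1],[0,0,0,0,0,0,-1],[0,0,0,0,0,0,-1]]' 25;python3 - <<'E'
from h import *
s=r.sense();print(s["eef_pos"],s["tcp_rot"],s["opening"]);im=cams.grab_frame("wrist");cv2.imwrite("pics/w4.png",cv2.resize(im,None,fx=1.5,fy=1.5))
E
```

```text
clock: 5.3
eef_pos: [493.1, -167.7, 59.5]
tcp_rot: [-1.571, -0.006, -0.006]
contact_force: [-0.9, 0.7, 0.0]
opening: 0.672
[ 493.15 -167.75   59.46] [-1.57 -0.01 -0.01] 0.6717935065045739
```

View pics/w4.png

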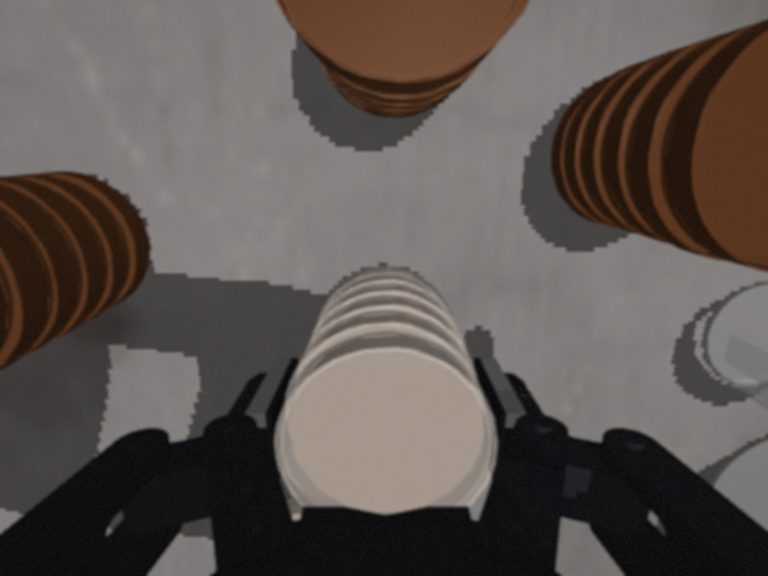

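The grip reads 57 mm, so the fingers are on the stack. Lifting.

```bash
python3 -m crank '[[0,0,0,0,-0.5,0,-1],[0,0,0,0,-1,0,-1],[0,0,0,0,-1.5,0,-1],[0,0,0,0,-1.8,0,-1],[0,0,0,0,-2,0,-1],[0,0,0,0,-2,0,-1],[0,0,0,0,-2,0,-1],[0,0,0,0,-1.5,0,-1],[0,0,0,0,-0.7,0,-1],[0,0,0,0,-0.3,0,-1]]'
```

```text
clock: 6.18
eef_pos: [491.3, -167.3, 204.1]
tcp_rot: [-1.571, -0.005, -0.006]
contact_force: [0.7, 0.3, -0.7]
opening: 0.673
```

```bash
python3 -m crank '[[0,0,0,0.2,0,1,-1],[0,0,0,0.3,0,2.5,-1],[0,0,0,0.4,0,3.5,-1],[0,0,0,0.4,0,4,-1],[0,0,0,0.4,0,4,-1],[0,0,0,0.4,0,4,-1],[0,0,0,0.4,0,3.5,-1],[0,0,0,0.3,0,2,-1],[0,0,0,0.2,0,1,-1],[0,0,0,0,0,0,-1]]'
python3 -m crank '[[0,0,0,0,0,0,-1],[0,0,0,0,0,0,-1],[0,0,0,0,0,0,-1],[0,0,0,0,0,0,-1],[0,0,0,0,0,0,-1],[0,0,0,0,0,0,-1],[0,0,0,0,0,0,-1],[0,0,0,0,0,0,-1],[0,0,0,0,0,0,-1],[0,0,0,0,0,0,-1]]'
python3 - <<'E'
from h import *
s=r.sense();print(s["eef_pos"],s["tcp_rot"]);im=cams.grab_frame("wrist");cv2.imwrite("pics/w5.png",cv2.resize(im,None,fx=1.5,fy=1.5))
c=np.array
M=c([(60,120,10),(-60,120,10),(-60,-120,10),(60,-120,10),(0,-66,94),(0,55,10.)])+[522.5,131.8,0]
print(proj("wrist",M)*1.5)
E
```

```text
clock: 7.02
eef_pos: [520.1, 102.3, 197.9]
tcp_rot: [-1.572, 0.002, -0.011]
contact_force: [-0.7, -0.6, 0.1]
opening: 0.672
clock: 7.85
eef_pos: [518.6, 96.4, 196.3]
tcp_rot: [-1.574, 0.005, -0.017]
contact_force: [-0.0, 1.1, -1.2]
opening: 0.673
[518.59  96.4  196.29] [-1.57  0.01 -0.02]
[[486.44  15.32]
 [292.98  19.18]
 [316.09 370.29]
 [471.55 368.37]
 [394.57 348.71]
 [390.83 128.56]]
```

View pics/w5.png

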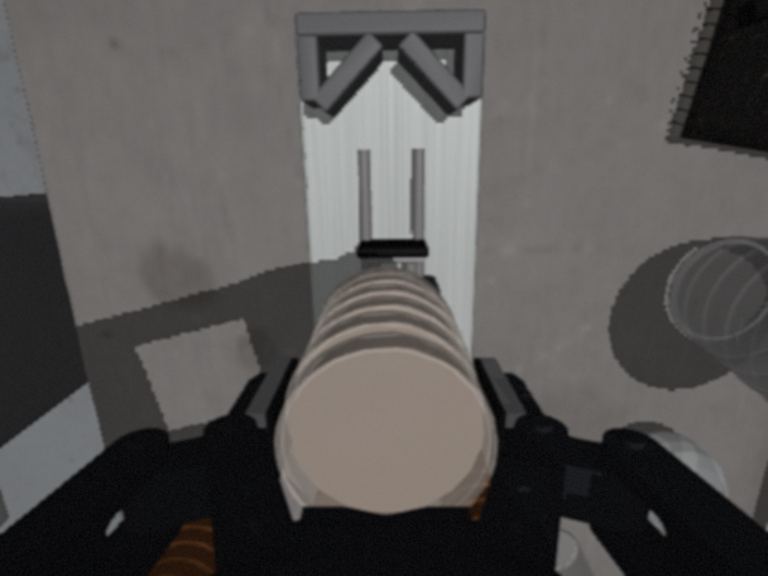

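```bash
python3 - <<'E'
from h import *
s=r.sense();print(s["eef_pos"],s["tcp_rot"])
for n,uv,z in [("Vbl",(297,13),50),("Vbr",(486,11),50),("padL",(358,242),49),("padR",(428,241),49),("Vtipl",(311,104),50),("Vtipr",(474,100),50),("plL",(302,130),10),("plR",(480,130),10),("Vapexrow",(391,36),50)]:
    print(n,ray("wrist",np.array(uv)/1.5,z))
E
```

```text
[518.6   96.45 196.32] [-1.57  0.01 -0.02]
Vbl [472.14 244.24]
Vbr [574.33 243.39]
padL [500.93 118.4 ]
padR [544.48 118.36]
Vtipl [476.84 198.43]
Vtipr [569.63 198.98]
plL [463.65 186.87]
plR [581.44 184.93]
Vapexrow [522.9  232.24]
```

```bash
python3 -m crank '[[0.2,0,-0.3,0.2,0,1,-1],[0,0,0,0.2,0,2,-1],[0,0,0,0.1,0,2,-1],[0,0,0,0,0,1.8,-1],[0,0,0,0,0,1,-1],[0,0,0,0,0,0.5,-1],[0,0,0,0,0,0,-1],[0,0,0,0,0,0,-1],[0,0,0,0,0,0,-1],[0,0,0,0,0,0,-1]]'
python3 - <<'E'
from h import *
s=r.sense();print(s["eef_pos"],s["tcp_rot"]);
im=cams.grab_frame("scene");cv2.imwrite("pics/s6.png",cv2.resize(im[140:320,140:380],None,fx=3.3,fy=3.3))
E
```

```text
clock: 8.73
eef_pos: [525.5, 185.1, 196.2]
tcp_rot: [-1.569, -0.002, -0.017]
contact_force: [-0.0, -0.2, -0.5]
opening: 0.673
[525.5  185.1  196.21] [-1.57 -0.   -0.02]
```

View pics/s6.png

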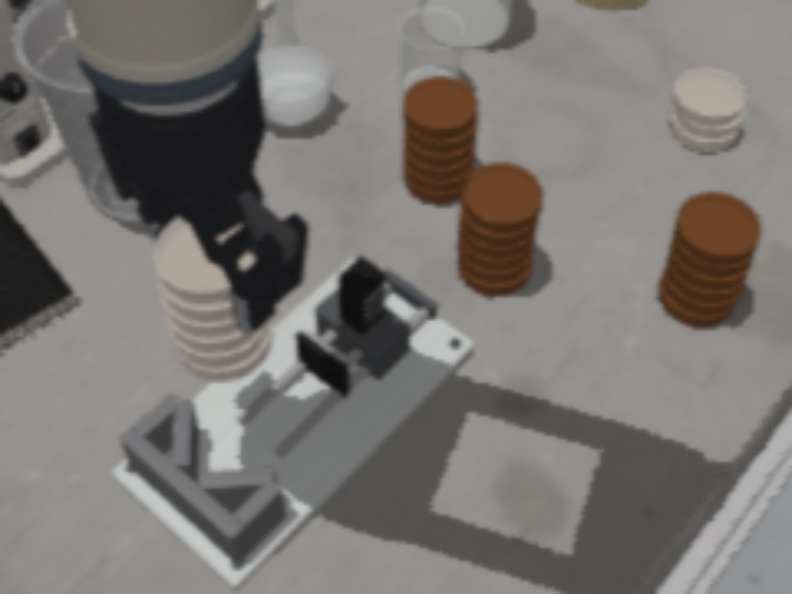

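The held stack is above the plate near the V, at about (210,300) in the crop. I'll correct by (-2,-9) mm and descend to just above the plate.

```bash
python3 -m crank '[[0,0,0,-0.2,0,-0.8,-1],[0,0,0,0,1,0,-1],[0,0,0,0,1.8,0,-1],[0,0,0,0,1.8,0,-1],[0,0,0,0,1.8,0,-1],[0,0,0,0,1.2,0,-1],[0,0,0,0,0.7,0,-1],[0,0,0,0,0.4,0,-1],[0,0,0,0,0,0,-1],[0,0,0,0,0,0,-1]]'
python3 - <<'E'
from h import *
s=r.sense();print(s["eef_pos"],s["tcp_rot"]);
im=cams.grab_frame("scene");cv2.imwrite("pics/s7.png",cv2.resize(im[140:320,140:380],None,fx=3.3,fy=3.3))
im=cams.grab_frame("side");cv2.imwrite("pics/d7.png",cv2.resize(im[85:235,150:350],None,fx=3.4,fy=3.4))
im=cams.grab_frame("wrist");cv2.imwrite("pics/w7.png",cv2.resize(im,None,fx=1.5,fy=1.5))
E
```

```text
clock: 9.62
eef_pos: [523.1, 171.1, 103.2]
tcp_rot: [-1.57, -0.003, -0.023]
contact_force: [-0.2, 0.4, -0.2]
opening: 0.676
[523.13 171.11 103.15] [-1.57 -0.   -0.02]
```

View pics/s7.png

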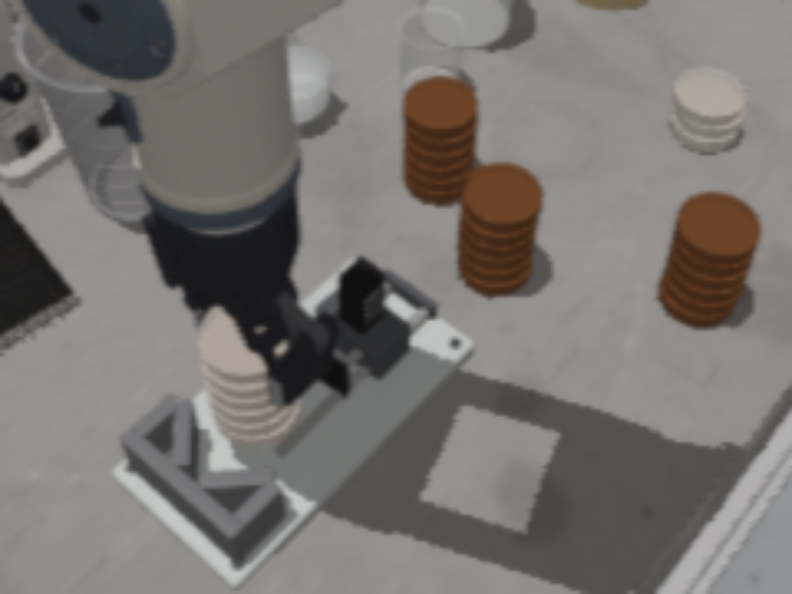

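View pics/w7.png

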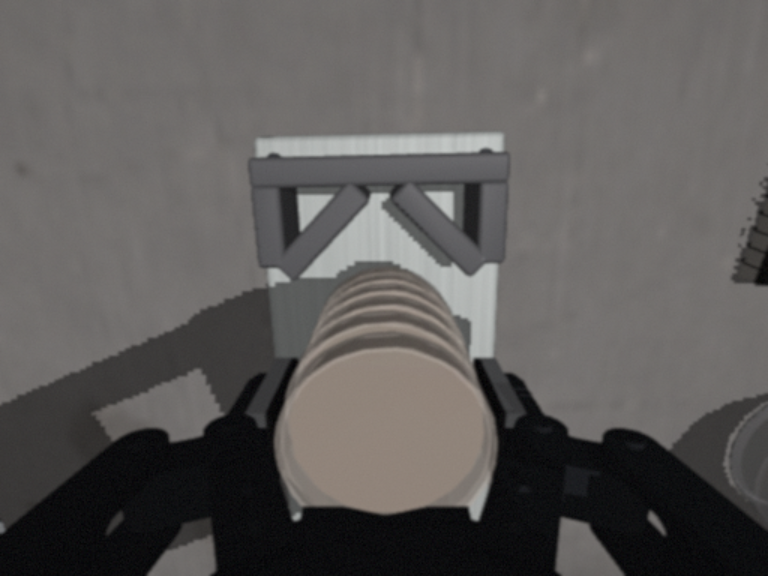

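```bash
python3 - <<'E'
from h import *
for n,uv,z in [("pl",(256,139),10),("pr",(503,134),10),("Lface a",(370,195),50),("Lface b",(292,277),50),("Rface a",(392,192),50),("R b",(472,275),50)]:
    print(n,ray("wrist",np.array(uv)/1.5,z))
E
```

```text
pl [464.47 253.68]
pr [581.19 253.31]
Lface a [518.71 229.4 ]
Lface b [484.6  196.13]
Rface a [527.59 230.38]
R b [560.86 195.21]
```

```bash
python3 -m crank '[[0,0,0,0,0,0.4,-1],[0,0,0,0,0.4,0.2,-1],[0,0,0,0,0.7,0,-1],[0,0,0,0,0.7,0,-1],[0,0,0,0,0.4,0,-1],[0,0,0,0,0.2,0,-1],[0,0,0,0,0.1,0,-1],[0,0,0,0,0,0,-1],[0,0,0,0,0,0,-1],[0,0,0,0,0,0,-1]]'
```

```text
clock: 10.6
eef_pos: [524.8, 178.9, 77.5]
tcp_rot: [-1.568, -0.007, -0.022]
contact_force: [-0.6, -1.6, 0.0]
opening: 0.671
```

```bash
python3 -m crank '[[-0.2,0,0.4,-0.15,0.1,0,-1],[0,0,0,0,0.15,0,-1],[0,0,0,0,0.15,0,-1],[0,0,0,0,0.1,0,-1],[0,0,0,0,0.1,0,-1],[0,0,0,0,0.05,0,-1],[0,0,0,0,0.05,0,-1],[0,0,0,0,0,0,-1],[0,0,0,0,0,0,-1],[0,0,0,0,0,0,-1]]'
```

```text
clock: 11.43
eef_pos: [523.7, 178.9, 70.5]
tcp_rot: [-1.572, -0.0, -0.023]
contact_force: [-0.2, -0.1, -0.8]
opening: 0.671
```

```bash
python3 -m crank '[[0,0,0,0,0.05,0,-1],[0,0,0,0,0,0,-1],[0,0,0,0,0.05,0,-1],[0,0,0,0,0,0,-1],[0,0,0,0,0.05,0,-1],[0,0,0,0,0,0,-1],[0,0,0,0,0,0,-1],[0,0,0,0,0,0,-1],[0,0,0,0,0,0,-1],[0,0,0,0,0,0,-1]]'
python3 - <<'E'
from h import *
s=r.sense();print(s["eef_pos"],s["contact_force"]);
im=cams.grab_frame("scene");cv2.imwrite("pics/s8.png",cv2.resize(im[180:320,140:320],None,fx=4.2,fy=4.2))
E
```

```text
clock: 12.27
eef_pos: [523.8, 179.0, 69.0]
tcp_rot: [-1.571, -0.001, -0.022]
contact_force: [0.3, -0.4, -1.5]
opening: 0.676
[523.85 178.98  69.  ] [ 0.27 -0.39 -1.46]
```

View pics/s8.png

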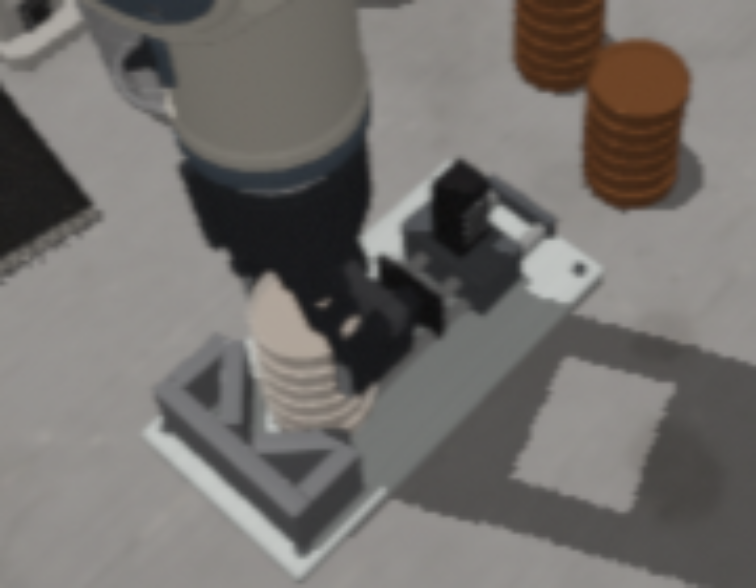

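```bash
python3 -m crank '[[0,0,0,0,0.06,0,-1],[0,0,0,0,0,0,-1],[0,0,0,0,0.06,0,-1],[0,0,0,0,0,0,-1],[0,0,0,0,0.06,0,-1],[0,0,0,0,0,0,-1],[0,0,0,0,0,0,-1],[0,0,0,0,0,0,-1],[0,0,0,0,0,0,-1],[0,0,0,0,0,0,-1]]'
```

```text
clock: 13.15
eef_pos: [524.4, 179.2, 68.4]
tcp_rot: [-1.571, -0.002, -0.022]
contact_force: [-0.2, -0.6, 1.4]
opening: 0.671
```

The force rose and the descent stalled at z=68.4, so the stack is on the plate. Releasing.

```bash
python3 -m crank '[[0,0,0,0,0,0,0.5],[0,0,0,0,0,0,0.6],[0,0,0,0,0,0,0.8],[0,0,0,0,0,0,1],[0,0,0,0,0,0,1],[0,0,0,0,0,0,1],[0,0,0,0,0,0,1],[0,0,0,0,-0.3,0,1],[0,0,0,0,-0.8,0,1],[0,0,0,0,-1,0,1]]'
python3 -m crank '[[0,0,0,0,-1.5,0,1],[0,0,0,0,-1.5,0,1],[0,0,0,0,-1.5,0,1],[0,0,0,0,-1.5,0,1],[0,0,0,0,-1.5,0,1],[0,0,0,0,-1.5,0,1],[0,0,0,0,-1,0,1],[0,0,0,0,-0.5,0,1],[0,0,0,0,0,0,1],[0,0,0,0,0,0,1]]'
python3 - <<'E'
from h import *
s=r.sense();print(s["eef_pos"],s["tcp_rot"]);
im=cams.grab_frame("scene");cv2.imwrite("pics/s9.png",cv2.resize(im[180:320,140:320],None,fx=4.2,fy=4.2))
im=cams.grab_frame("wrist");cv2.imwrite("pics/w9.png",cv2.resize(im,None,fx=1.5,fy=1.5))
print(proj("wrist",[[523,179,99]])*1.5)
E
```

```text
clock: 13.98
eef_pos: [522.9, 178.7, 88.4]
tcp_rot: [-1.572, 0.002, -0.022]
contact_force: [-0.4, 0.8, 0.3]
opening: 0.997
clock: 14.82
eef_pos: [524.4, 179.3, 209.3]
tcp_rot: [-1.569, -0.007, -0.022]
contact_force: [0.5, -0.3, -0.1]
opening: 1.002
[524.41 179.29 209.28] [-1.57 -0.01 -0.02]
[[382.72 293.86]]
```

View pics/s9.png

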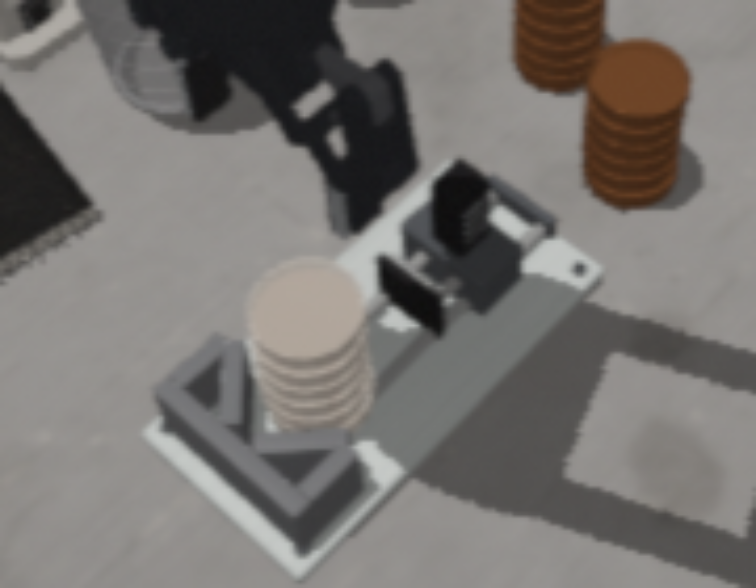

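View pics/w9.png

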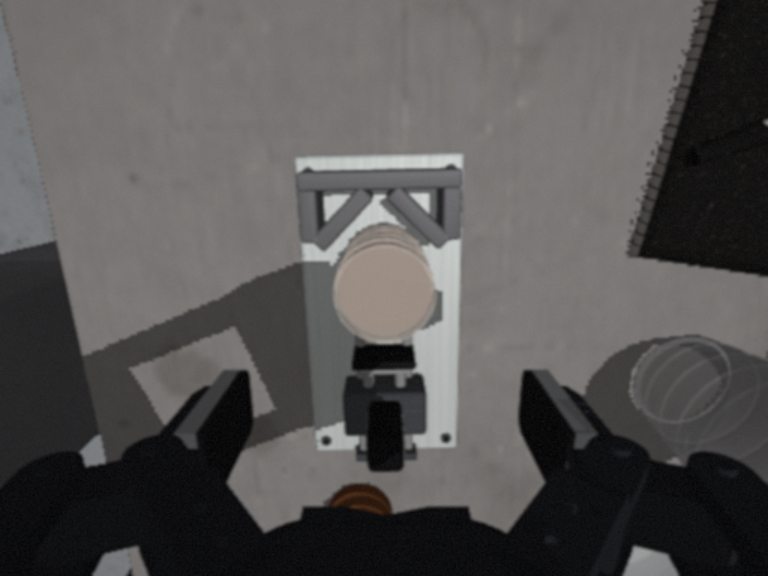

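```bash
python3 - <<'E'
from h import *
im=cams.grab_frame("wrist");cv2.imwrite("pics/w9c.png",cv2.resize(im[215:325,190:320],None,fx=5,fy=5,interpolation=cv2.INTER_CUBIC))
for n,uv,z in [("c1",(297,158),10),("c2",(463,154),10),("c3",(317,451),10),("c4",(457,447),10),("stack",(384.5,291),99)]:
    print(n,ray("wrist",np.array(uv)/1.5,z))
E
```

```text
c1 [464.61 253.04]
c2 [580.53 253.15]
c3 [463.23  15.29]
c4 [581.74  16.21]
stack [523.81 180.68]
```

View pics/w9c.png

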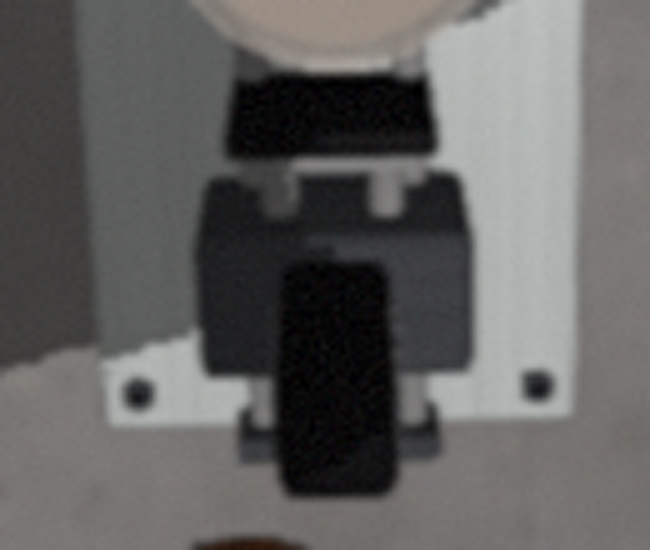

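```bash
python3 - <<'E'
from h import *
for n,uv,z in [("hback",(340,495),94),("hL",(281,470),94),("hR",(398,470),94),("blk front",(335,232),45),("blk back",(335,375),45),("pad top back",(330,156),49),("pad front top",(330,122),49),("hbase front",(335,262),45)]:
    print(n,ray("wrist",np.array([190+uv[0]/5,215+uv[1]/5]),z))
E
```

```text
hback [522.7   59.04]
hL [511.53  64.97]
hR [533.91  64.4 ]
blk front [522.65  88.59]
blk back [521.87  52.8 ]
pad top back [522.01 108.72]
pad front top [522.19 116.56]
hbase front [522.49  81.26]
```

```bash
python3 -m crank '[[0,-1.2,0.3,-0.2,0,-1,1],[0,0,0,0,0,-1.8,1],[0,0,0,0,0,-2,1],[0,0,0,0,0,-2,1],[0,0,0,0,0,-1.7,1],[0,0,0,0,0,-1.2,1],[0,0,0,0,0,-0.5,1],[0,0,0,0,0,0,1],[0,0,0,0,0,0,1],[0,0,0,0,0,0,1]]'
```

```text
clock: 15.8
eef_pos: [518.0, 73.8, 200.7]
tcp_rot: [-1.571, 0.013, 0.001]
contact_force: [0.1, -0.1, -0.1]
opening: 1.003
```

```bash
python3 -m crank '[[0,0.3,-0.7,0.45,0,-0.3,1],[0,0,0,0,1,0,1],[0,0,0,0,1.5,0,1],[0,0,0,0,1.5,0,1],[0,0,0,0,1.5,0,1],[0,0,0,0,1.2,0,1],[0,0,0,0,0.7,0,1],[0,0,0,0,0.3,0,1],[0,0,0,0,0,0,1],[0,0,0,0,0,0,1]]'
python3 - <<'E'
from h import *
s=r.sense();print(s["eef_pos"],s["tcp_rot"]);
im=cams.grab_frame("wrist");cv2.imwrite("pics/w10.png",cv2.resize(im,None,fx=1.5,fy=1.5))
im=cams.grab_frame("scene");cv2.imwrite("pics/s10.png",cv2.resize(im[180:320,140:320],None,fx=4.2,fy=4.2))
E
```

```text
clock: 16.63
eef_pos: [524.0, 75.0, 117.4]
tcp_rot: [-1.57, -0.003, -0.0]
contact_force: [0.6, -0.6, 0.3]
opening: 0.995
[524.    75.04 117.44] [-1.57 -0.   -0.  ]
```

View pics/w10.png

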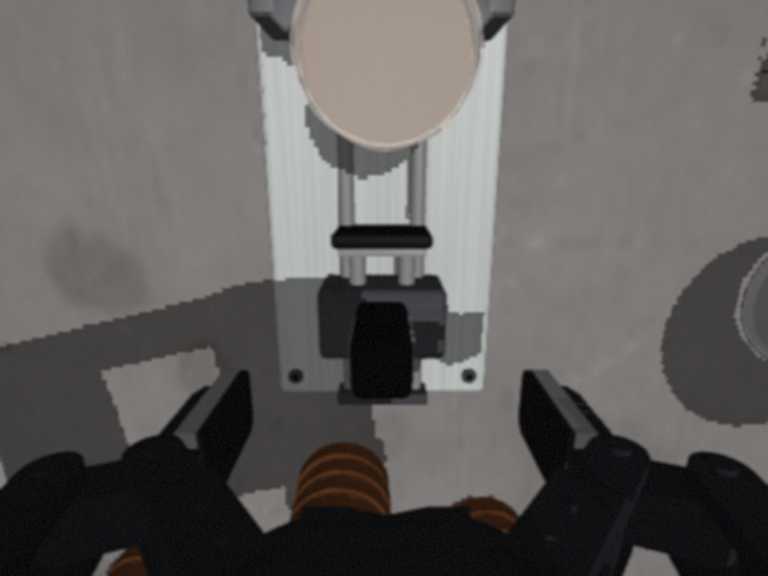

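View pics/s10.png

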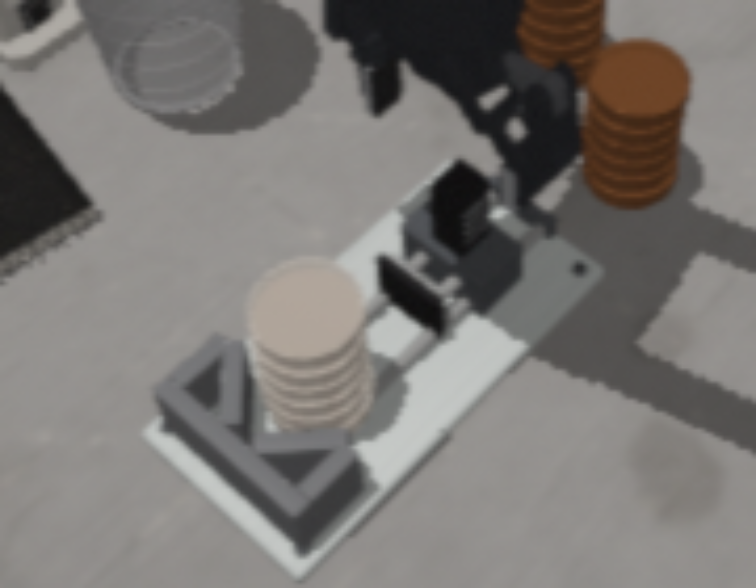

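```bash
python3 - <<'E'
from h import *
for n,uv,z in [("hback",(382,397),94),("hL",(351,380),94),("hR",(412,380),94),("padfront",(382,227),49)]:
    print(n,ray("wrist",np.array(uv)/1.5,z))
E
python3 -m crank '[[0,0,0.2,-0.15,0,-0.5,1],[0,0,0,0,0.6,0,1],[0,0,0,0,1,0,1],[0,0,0,0,1,0,1],[0,0,0,0,1,0,1],[0,0,0,0,0.6,0,1],[0,0,0,0,0.3,0,1],[0,0,0,0,0,0,1],[0,0,0,0,0,0,1],[0,0,0,0,0,0,1]]'
```

```text
hback [522.84  58.67]
hL [511.05  65.94]
hR [534.28  65.89]
padfront [522.84 117.75]
clock: 17.57
eef_pos: [523.4, 69.3, 68.8]
tcp_rot: [-1.57, -0.002, -0.001]
contact_force: [0.3, -0.4, 0.1]
opening: 1.001
```

```bash
python3 -m crank '[[0,0,0,0,0,0,-1],[0,0,0,0,0,0,-1],[0,0,0,0,0,0,-1],[0,0,0,0,0,0,-1],[0,0,0,0,0,0,-1],[0,0,0,0,0,0,-1],[0,0,0,0,0,0,-1],[0,0,0,0,0,0,-1],[0,0,0,0,0,0,-1],[0,0,0,0,0,0,-1]]' 40
python3 - <<'E'
from h import *
s=r.sense();print(s["eef_pos"],s["contact_force"]);
im=cams.grab_frame("wrist");cv2.imwrite("pics/w11.png",cv2.resize(im,None,fx=1.5,fy=1.5))
E
```

```text
clock: 18.4
eef_pos: [522.5, 69.5, 70.2]
tcp_rot: [-1.57, -0.001, -0.001]
contact_force: [-1.3, 0.3, -0.2]
opening: 0.272
[522.53  69.54  70.16] [-1.26  0.31 -0.15]
```

View pics/w11.png

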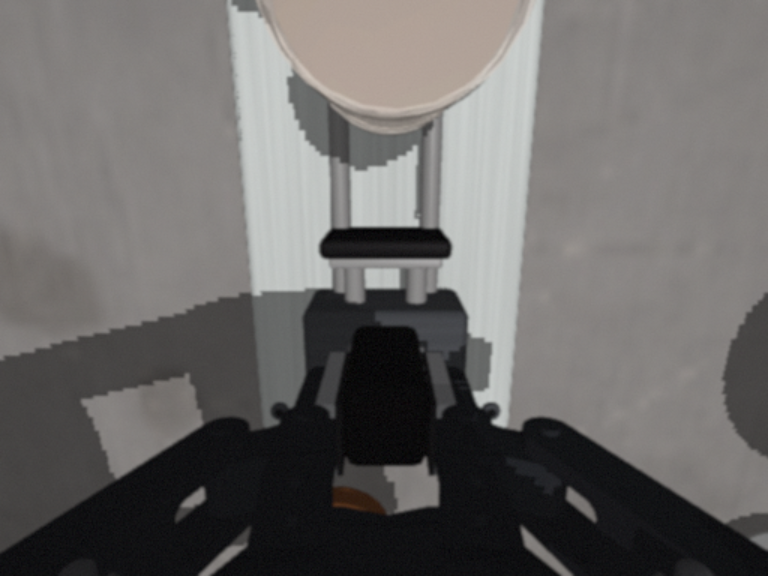

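Handle gripped. Sliding the carriage now; the wrist view shows the pad-to-block gap for feedback (pad front edge at row 229, block front at row 290).

```bash
python3 -m crank '[[0,0,0,0,0,0.3,-1],[0,0,0,0,0,0.4,-1],[0,0,0,0,0,0.4,-1],[0,0,0,0,0,0.4,-1],[0,0,0,0,0,0.4,-1],[0,0,0,0,0,0.4,-1],[0,0,0,0,0,0.4,-1],[0,0,0,0,0,0.3,-1],[0,0,0,0,0,0.2,-1],[0,0,0,0,0,0,-1]]'
```

```text
clock: 19.28
eef_pos: [522.6, 95.3, 70.2]
tcp_rot: [-1.58, 0.0, 0.0]
contact_force: [-1.3, 1.2, -0.1]
opening: 0.274
```

```bash
python3 -m crank '[[0.3,0,0,0,0,0.15,-1],[0,0,0,0,0,0.15,-1],[0,0,0,0,0,0.15,-1],[0,0,0,0,0,0.15,-1],[0,0,0,0,0,0.15,-1],[0,0,0,0,0,0.15,-1],[0,0,0,0,0,0.15,-1],[0,0,0,0,0,0.15,-1],[0,0,0,0,0,0.15,-1],[0,0,0,0,0,0.15,-1]]'
python3 - <<'E'
from h import *
s=r.sense();print(s["eef_pos"],s["contact_force"]);
im=cams.grab_frame("wrist");cv2.imwrite("pics/w12.png",cv2.resize(im,None,fx=1.5,fy=1.5))
E
```

```text
clock: 20.12
eef_pos: [522.5, 103.7, 70.1]
tcp_rot: [-1.583, 0.001, 0.001]
contact_force: [-1.4, -6.5, 1.2]
opening: 0.275
[522.51 103.67  70.13] [-1.41 -6.54  1.24]
```

View pics/w12.png

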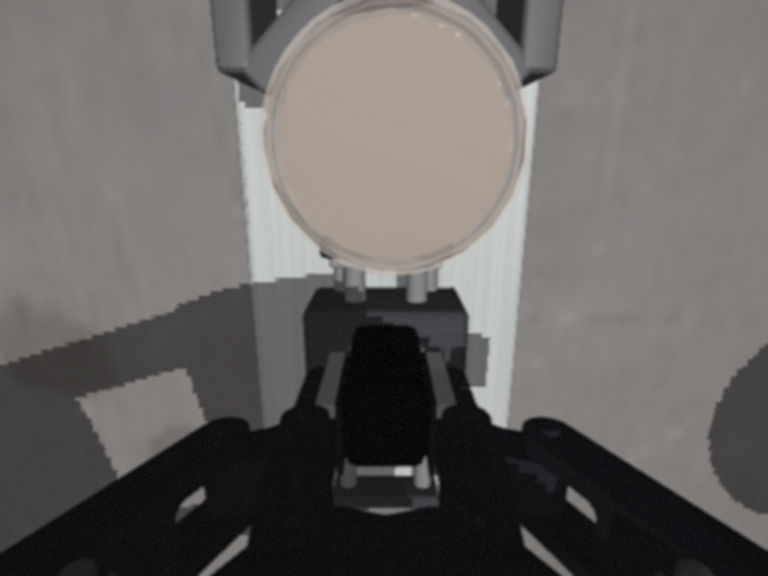

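```bash
python3 -m crank '[[0.5,0,0,0,0,0.2,-1],[0,0,0,0,0,0.2,-1],[0,0,0,0,0,0.2,-1],[0,0,0,0,0,0.2,-1],[0,0,0,0,0,0.2,-1],[0,0,0,0,0,0.2,-1],[0,0,0,0,0,0.15,-1],[0,0,0,0,0,0.1,-1],[0,0,0,0,0,0,-1],[0,0,0,0,0,0,-1]]'
python3 - <<'E'
from h import *
s=r.sense();print(s["eef_pos"],s["contact_force"]);
im=cams.grab_frame("wrist");cv2.imwrite("pics/w13.png",cv2.resize(im,None,fx=1.5,fy=1.5))
im=cams.grab_frame("scene");cv2.imwrite("pics/s13.png",cv2.resize(im[180:320,140:320],None,fx=4.2,fy=4.2,interpolation=cv2.INTER_CUBIC))
E
```

```text
clock: 21.0
eef_pos: [522.6, 112.2, 70.2]
tcp_rot: [-1.582, 0.002, 0.001]
contact_force: [-1.1, -0.7, 0.2]
opening: 0.279
[522.58 112.22  70.16] [-1.14 -0.72  0.15]
```

View pics/s13.png

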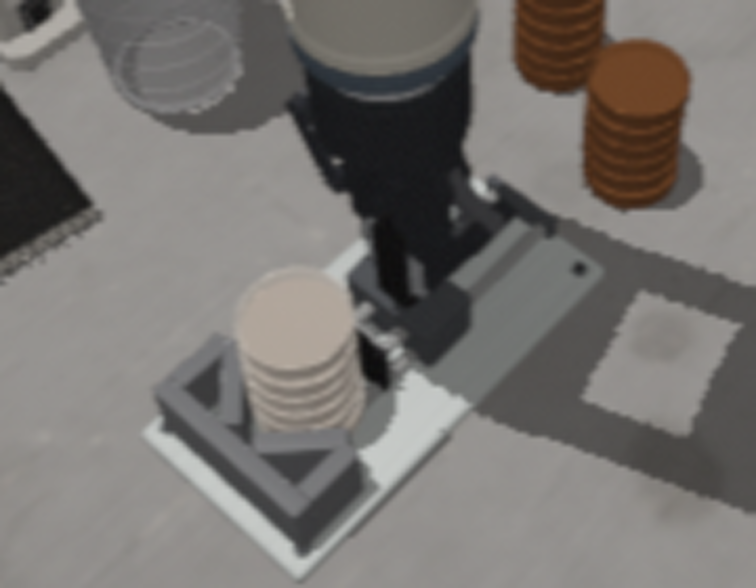

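View pics/w13.png

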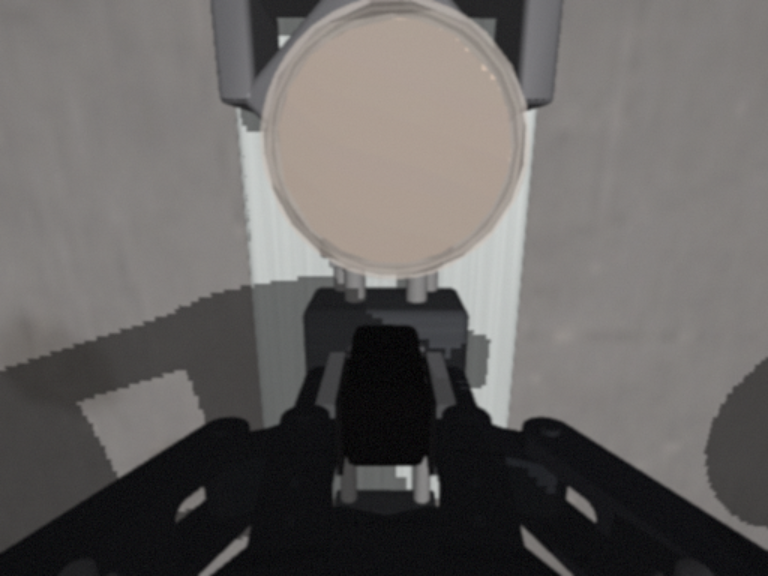

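```bash
python3 -m crank '[[0.5,0,0,0,0,0.2,-1],[0,0,0,0,0,0.2,-1],[0,0,0,0,0,0.2,-1],[0,0,0,0,0,0.2,-1],[0,0,0,0,0,0.15,-1],[0,0,0,0,0,0.1,-1],[0,0,0,0,0,0,-1],[0,0,0,0,0,0,-1],[0,0,0,0,0,0,-1],[0,0,0,0,0,0,-1]]'
python3 - <<'E'
from h import *
s=r.sense();print(s["eef_pos"],s["contact_force"]);
im=cams.grab_frame("wrist");cv2.imwrite("pics/w14.png",cv2.resize(im,None,fx=1.5,fy=1.5))
E
```

```text
clock: 21.93
eef_pos: [522.6, 118.2, 70.1]
tcp_rot: [-1.579, 0.002, 0.003]
contact_force: [-1.9, -2.8, 0.8]
opening: 0.273
[522.56 118.24  70.14] [-1.86 -2.75  0.77]
```

View pics/w14.png

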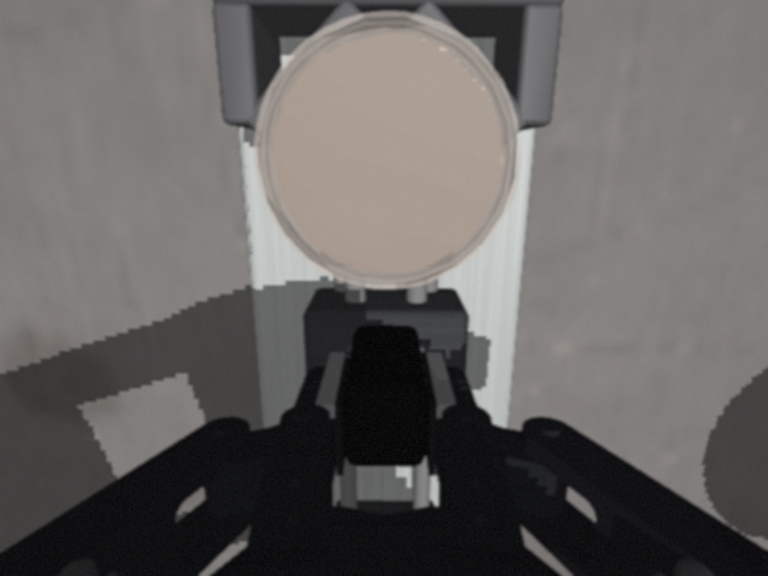

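The stack has centred at column 388 and its near edge is at row 288, against about 270 at first contact. That is roughly 4 mm of pad travel. I need about 2 mm more.

```bash
python3 -m crank '[[0,0,0,0,0,0.15,-1],[0,0,0,0,0,0.15,-1],[0,0,0,0,0,0.1,-1],[0,0,0,0,0,0.05,-1],[0,0,0,0,0,0,-1],[0,0,0,0,0,0,-1],[0,0,0,0,0,0,-1],[0,0,0,0,0,0,-1],[0,0,0,0,0,0,-1],[0,0,0,0,0,0,-1]]'
python3 - <<'E'
from h import *
s=r.sense();print(s["eef_pos"],s["contact_force"]);
im=cams.grab_frame("wrist");cv2.imwrite("pics/w15.png",cv2.resize(im,None,fx=1.5,fy=1.5))
im=cams.grab_frame("scene");cv2.imwrite("pics/s15.png",cv2.resize(im[200:300,170:290],None,fx=6,fy=6,interpolation=cv2.INTER_CUBIC))
E
```

```text
clock: 22.82
eef_pos: [522.6, 120.0, 70.1]
tcp_rot: [-1.583, 0.002, 0.004]
contact_force: [-0.7, -2.5, -0.4]
opening: 0.274
[522.57 120.03  70.14] [-0.68 -2.48 -0.38]
```

View pics/w15.png

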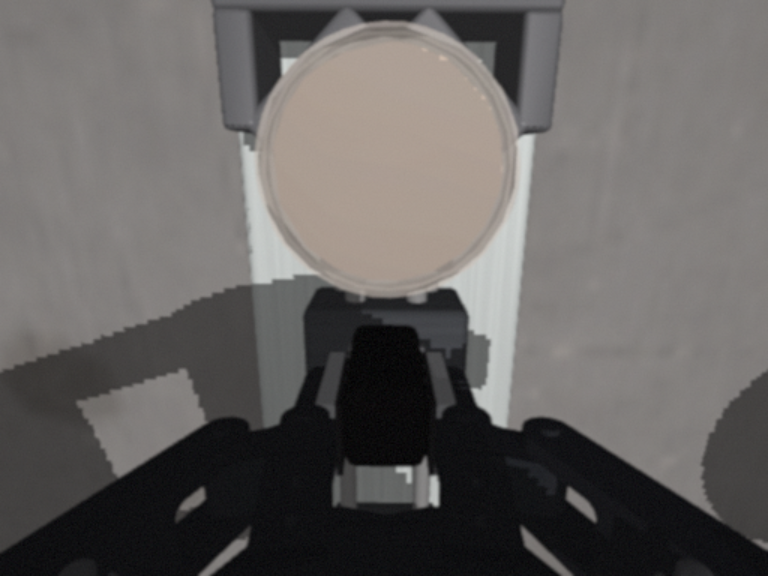

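View pics/s15.png

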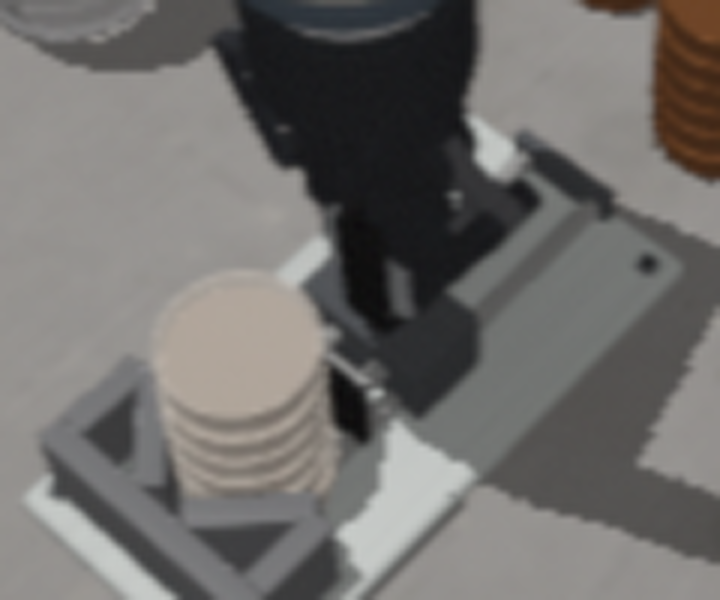

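The near edge is now at row 296, about 5.8 mm of travel (the TCP estimate gives 5.1–5.8 mm), and the stack sits in the V. Releasing and rising.

```bash
python3 -m crank '[[0,0,0,0,0,0,0],[0,0,0,0,0,0,0.3],[0,0,0,0,0,0,0.6],[0,0,0,0,0,0,1],[0,0,0,0,0,0,1],[0,0,0,0,0,0,1],[0,0,0,0,0,0,1],[0,0,0,0,-0.3,0,1],[0,0,0,0,-0.8,0,1],[0,0,0,0,-1,0,1]]'
python3 -m crank '[[0.5,0,0,0,-1.5,0,1],[0,0,0,0,-1.5,0,1],[0,0,0,0,-1.5,0,1],[0,0,0,0,-1.5,0,1],[0,0,0,0,-1.5,0,1],[0,0,0,0,-1.5,0,1],[0,0,0,0,-1,-0.5,1],[0,0,0,0,-0.5,-0.5,1],[0,0,0,0,0,0,1],[0,0,0,0,0,0,1]]'
python3 - <<'E'
from h import *
s=r.sense();print(s["eef_pos"],s["tcp_rot"]);
im=cams.grab_frame("wrist");cv2.imwrite("pics/w16.png",cv2.resize(im[50:310,120:400],None,fx=2.3,fy=2.3,interpolation=cv2.INTER_CUBIC))
im=cams.grab_frame("scene");cv2.imwrite("pics/s16.png",cv2.resize(im[200:300,170:290],None,fx=6,fy=6,interpolation=cv2.INTER_CUBIC))
im=cams.grab_frame("side");cv2.imwrite("pics/d16.png",cv2.resize(im[135:235,180:300],None,fx=6,fy=6,interpolation=cv2.INTER_CUBIC))
E
```

```text
clock: 23.75
eef_pos: [522.6, 121.4, 91.1]
tcp_rot: [-1.582, 0.003, 0.007]
contact_force: [0.7, -0.0, 0.7]
opening: 1.001
clock: 24.58
eef_pos: [524.1, 110.9, 211.8]
tcp_rot: [-1.571, -0.005, 0.007]
contact_force: [0.9, 0.4, 0.3]
opening: 1.002
[524.09 110.94 211.76] [-1.57 -0.01  0.01]
```

View pics/w16.png

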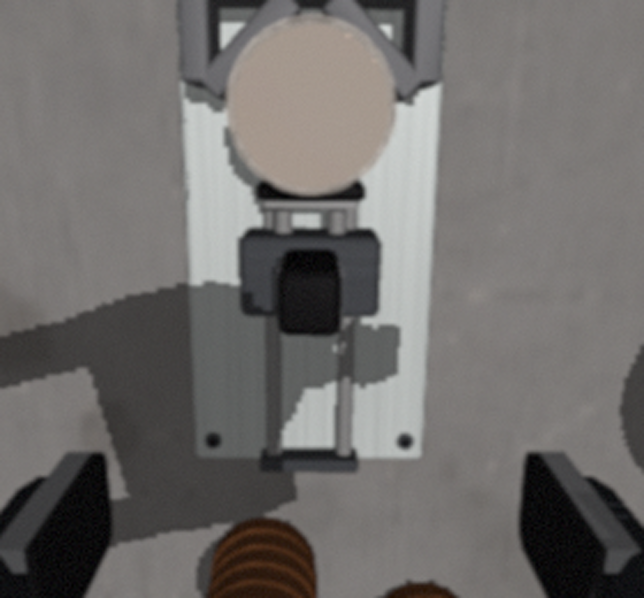

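View pics/s16.png

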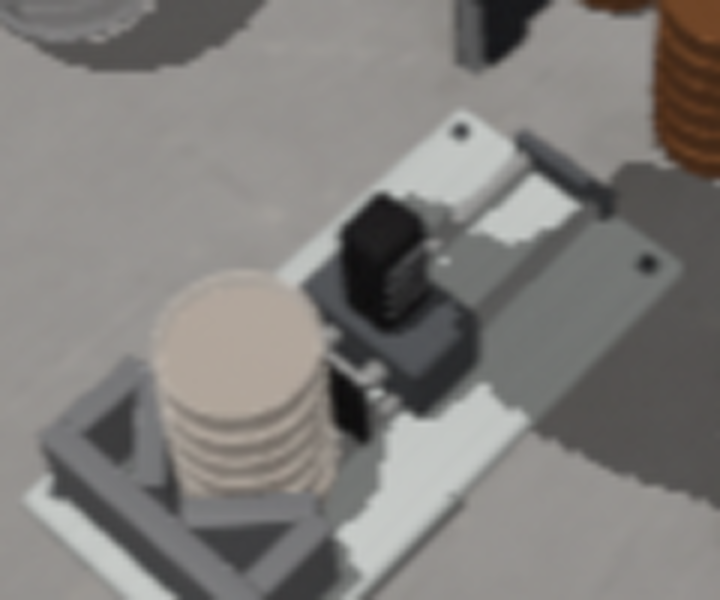

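```bash
python3 - <<'E'
import cv2
a=cv2.imread("pics/w10.png")[200:420,300:470]; a=cv2.resize(a,None,fx=2.6,fy=2.6)
b=cv2.imread("pics/w16.png")[150:350,220:400]; b=cv2.resize(b,(int(180*2.6),int(200*2.6)))
cv2.imwrite("pics/cmp1.png",a);cv2.imwrite("pics/cmp2.png",b)
E
```

```text
(no output)
```

View pics/cmp1.png

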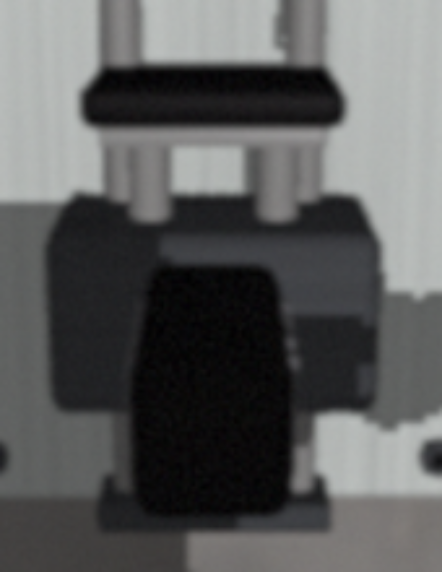

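View pics/cmp2.png

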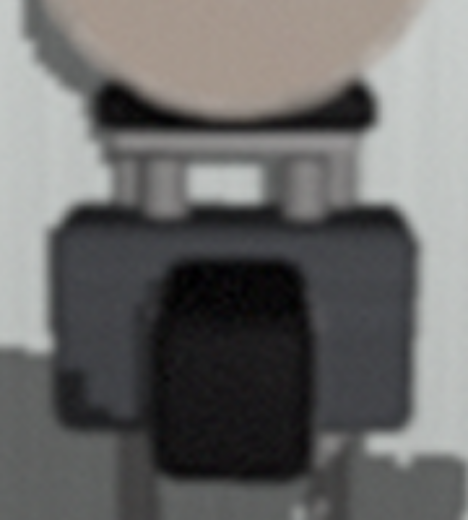

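View pics/d16.png

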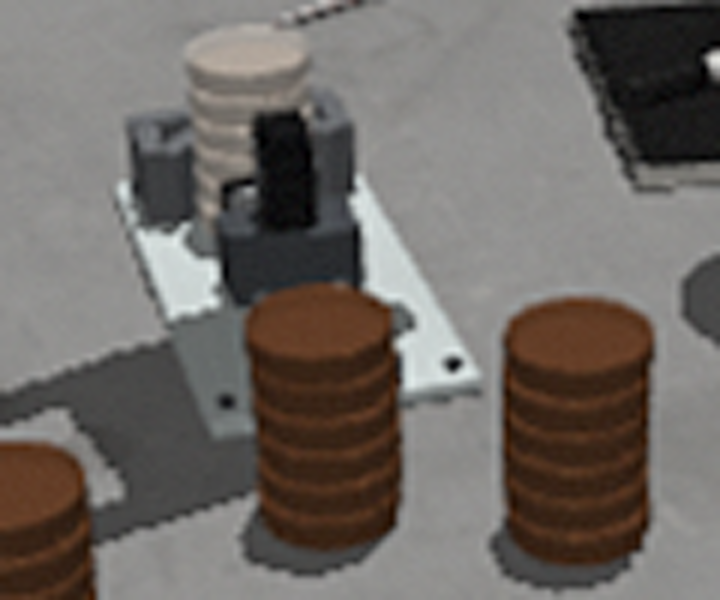

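```bash
python3 - <<'E'
import h; from h import *
class F:
    def __init__(s,p,t):s.d=dict(eef_pos=np.array(p),tcp_rot=np.array(t))
    def sense(s):return s.d
def rep(n,f,rows,hb):
    pb=ray("wrist",f(rows[0]),49)[1];bf=ray("wrist",f(rows[1]),45)[1];bb=ray("wrist",f(rows[2]),45)[1]; h94=ray("wrist",f(hb),94)[1]
    print(n,"padback",pb,"blk",bf,bb,"gap",pb-bf,"padback-blkback",pb-bb,"hback",h94)
h.r=F([524.,75.04,117.44],[-1.57,-.003,0]); rep("before",lambda v:((300+215/2.6)/1.5,(200+v/2.6)/1.5),(126,230,408),512)
h.r=F([524.09,110.94,211.76],[-1.57,-.005,.007]); f=lambda v:(120+(220+235/2.6)/2.3,50+(150+v/2.6)/2.3); rep("now",f,(130,226,430),475)
st=ray("wrist",(120+311/2.3,50+105/2.3),99);print("stack",st)
E
```

```text
before padback 108.25252380619017 blk 88.46080135789182 53.49331664662799 gap 19.791722448298344 padback-blkback 54.75920715956218 hback 59.01908352127822
now padback 154.17925350010464 blk 138.10819473786188 103.15101221619574 gap 16.071058762242757 padback-blkback 51.0282412839089 hback 109.41731225523735
stack [522.51 190.35]
```

The pad-travel estimates range from 3.7 to 5.6 mm, a little under half. I'll take a closer look from straight above the gap.

```bash
python3 -m crank '[[0,0,0.3,-0.15,0,-1,1],[0,0,0,0,1,-1,1],[0,0,0,0,1.5,-0.4,1],[0,0,0,0,1.8,0,1],[0,0,0,0,1.8,0,1],[0,0,0,0,1.2,0,1],[0,0,0,0,0.7,0,1],[0,0,0,0,0.3,0,1],[0,0,0,0,0,0,1],[0,0,0,0,0,0,1]]'
python3 - <<'E'
from h import *
s=r.sense();print(s["eef_pos"],s["tcp_rot"]);
im=cams.grab_frame("wrist");cv2.imwrite("pics/w17r.png",im);cv2.imwrite("pics/w17.png",cv2.resize(im[100:260,180:340],None,fx=3.7,fy=3.7,interpolation=cv2.INTER_CUBIC))
E
```

```text
clock: 25.57
eef_pos: [517.7, 79.2, 116.0]
tcp_rot: [-1.574, 0.012, 0.007]
contact_force: [0.6, 0.8, 0.3]
opening: 0.999
[517.74  79.21 115.98] [-1.57  0.01  0.01]
```

View pics/w17.png

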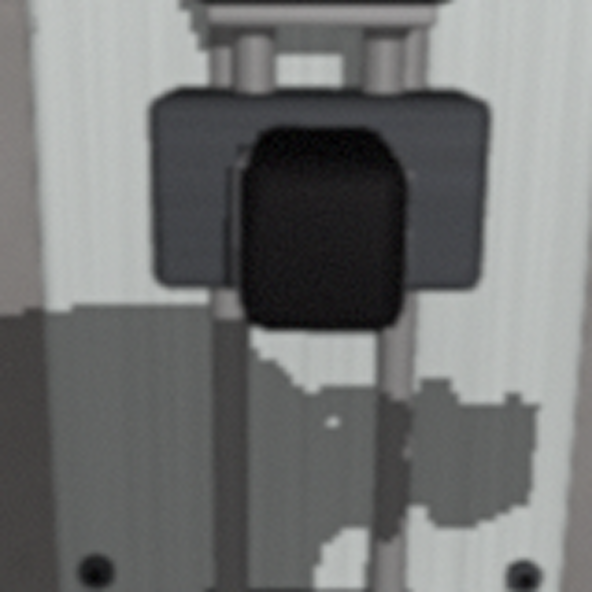

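```bash
python3 - <<'E'
import h; from h import *
class F:
    def __init__(s,p,t):s.d=dict(eef_pos=np.array(p),tcp_rot=np.array(t))
    def sense(s):return s.d
def rep(n,f,rows):
    for zs in (45,47,49):
        v=[ray("wrist",f(x),z)[1] for x,z in zip(rows,(49,zs,45,45,94))]
        print(n,zs,"padback,strip,bf,bb,hback",np.array(v),"strip-bf",v[1]-v[2],"pb-bf",v[0]-v[2])
h.r=F([524.,75.04,117.44],[-1.57,-.003,0]); rep("before",lambda v:((300+215/2.6)/1.5,(200+v/2.6)/1.5),(126,144,230,408,512))
h.r=F([517.74,79.21,115.98],[-1.574,.012,.007]); f=lambda v:(180+320/3.7,100+v/3.7); rep("now",f,(5,28,93,291,329))
E
```

```text
before 45 padback,strip,bf,bb,hback [108.25 104.26  88.46  53.49  59.02] strip-bf 15.805259081500736 pb-bf 19.791135428978663
before 47 padback,strip,bf,bb,hback [108.25 104.68  88.46  53.49  59.02] strip-bf 16.217447750637376 pb-bf 19.791135428978663
before 49 padback,strip,bf,bb,hback [108.25 105.09  88.46  53.49  59.02] strip-bf 16.62963641977403 pb-bf 19.791135428978663
now 45 padback,strip,bf,bb,hback [153.49 149.71 138.65 102.64 108.78] strip-bf 11.057151914307383 pb-bf 14.839173348387618
now 47 padback,strip,bf,bb,hback [153.49 149.72 138.65 102.64 108.78] strip-bf 11.071711021986289 pb-bf 14.839173348387618
now 49 padback,strip,bf,bb,hback [153.49 149.73 138.65 102.64 108.78] strip-bf 11.086270129665195 pb-bf 14.839173348387618
```

The gap now reads 11.05 mm, against 16.0 mm free by the same measurement. That puts the pad at about 5 mm, just short of half, so I'll grip the handle again and add 1 mm.

```bash
python3 -m crank '[[0.2,0.4,-0.7,0.4,0,0.7,1],[0,0,0,0,0,1,1],[0,0,0,0,0,1,1],[0,0,0,0,0,0.8,1],[0,0,0,0,0,0.3,1],[0,0,0,0,0,0,1],[0,0,0,0,0,0,1],[0,0,0,0,0,0,1],[0,0,0,0,0,0,1],[0,0,0,0,0,0,1]]'
```

```text
clock: 26.45
eef_pos: [524.2, 123.4, 119.4]
tcp_rot: [-1.569, -0.007, 0.002]
contact_force: [-0.2, -0.6, 0.5]
opening: 0.998
```

```bash
python3 -m crank '[[0,0,0.4,-0.15,0,-0.3,1],[0,0,0,0,0.6,0,1],[0,0,0,0,1,0,1],[0,0,0,0,1,0,1],[0,0,0,0,1,0,1],[0,0,0,0,0.6,0,1],[0,0,0,0,0.3,0,1],[0,0,0,0,0,0,1],[0,0,0,0,0,0,1],[0,0,0,0,0,0,1]]'
```

```text
clock: 27.28
eef_pos: [521.2, 118.6, 67.4]
tcp_rot: [-1.57, 0.004, -0.0]
contact_force: [-0.3, 1.1, -0.7]
opening: 1.002
```

```bash
python3 -m crank '[[0,0,-0.2,0.13,-0.2,0.1,1],[0,0,0,0,0,0,1],[0,0,0,0,0,0,0.6],[0,0,0,0,0,0,-1],[0,0,0,0,0,0,-1],[0,0,0,0,0,0,-1],[0,0,0,0,0,0,-1],[0,0,0,0,0,0,-1],[0,0,0,0,0,0,-1],[0,0,0,0,0,0,-1]]' 40
python3 - <<'E'
from h import *
s=r.sense();print(s["eef_pos"],s["contact_force"]);
im=cams.grab_frame("wrist");cv2.imwrite("pics/w18.png",cv2.resize(im,None,fx=1.5,fy=1.5))
E
```

```text
clock: 28.12
eef_pos: [522.6, 120.2, 71.7]
tcp_rot: [-1.569, -0.001, -0.0]
contact_force: [-0.4, -0.7, -2.0]
opening: 0.278
[522.6  120.2   71.71] [-0.38 -0.69 -2.03]
```

View pics/w18.png

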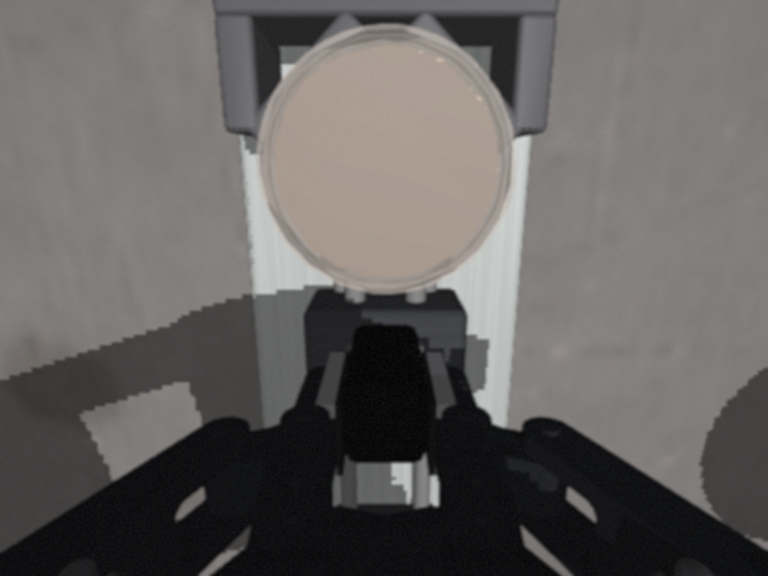

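```bash
python3 -m crank '[[0,0,0,0,0,0.15,-1],[0,0,0,0,0,0.12,-1],[0,0,0,0,0,0.05,-1],[0,0,0,0,0,0,-1],[0,0,0,0,0,0,-1],[0,0,0,0,0,0,-1],[0,0,0,0,0,0,-1],[0,0,0,0,0,0,-1],[0,0,0,0,0,0,-1],[0,0,0,0,0,0,-1]]'
```

```text
clock: 29.0
eef_pos: [522.6, 120.9, 71.7]
tcp_rot: [-1.573, -0.0, 0.0]
contact_force: [-1.8, -1.5, 1.0]
opening: 0.274
```

```bash
python3 -m crank '[[0,0,0,0,0,0.15,-1],[0,0,0,0,0,0.08,-1],[0,0,0,0,0,0,-1],[0,0,0,0,0,0,-1],[0,0,0,0,0,0,-1],[0,0,0,0,0,0,-1],[0,0,0,0,0,0,-1],[0,0,0,0,0,0,-1],[0,0,0,0,0,0,-1],[0,0,0,0,0,0,-1]]'
```

```text
clock: 29.83
eef_pos: [522.6, 121.7, 71.7]
tcp_rot: [-1.575, -0.0, 0.001]
contact_force: [-1.0, -2.3, 1.7]
opening: 0.279
```

```bash
python3 -m crank '[[0,0,0,0,0,0,0],[0,0,0,0,0,0,0.3],[0,0,0,0,0,0,0.6],[0,0,0,0,0,0,1],[0,0,0,0,0,0,1],[0,0,0,0,0,0,1],[0,0,0,0,0,0,1],[0,0,0,0,-0.3,0,1],[0,0,0,0,-0.8,0,1],[0,0,0,0,-1,0,1]]'
python3 -m crank '[[0,0,0,0,-1.5,0,1],[0,0,0,0,-1,0,1],[0,0,0,0,-0.3,-0.7,1],[0,0,0,0,0,-1,1],[0,0,0,0,0,-1,1],[0,0,0,0,0,-0.7,1],[0,0,0,0,0,-0.3,1],[0,0,0,0,0,0,1],[0,0,0,0,0,0,1],[0,0,0,0,0,0,1]]'
python3 - <<'E'
from h import *
s=r.sense();print(s["eef_pos"],s["tcp_rot"]);
im=cams.grab_frame("wrist");cv2.imwrite("pics/w19r.png",im);cv2.imwrite("pics/w19.png",cv2.resize(im[100:260,180:340],None,fx=3.7,fy=3.7,interpolation=cv2.INTER_CUBIC))
im=cams.grab_frame("scene");cv2.imwrite("pics/s19.png",cv2.resize(im,None,fx=1.5,fy=1.5,interpolation=cv2.INTER_CUBIC))
E
```

```text
clock: 30.67
eef_pos: [521.6, 122.3, 92.2]
tcp_rot: [-1.575, 0.003, 0.002]
contact_force: [0.1, 0.5, -0.2]
opening: 0.998
clock: 31.5
eef_pos: [522.3, 80.2, 125.2]
tcp_rot: [-1.575, -0.0, 0.0]
contact_force: [0.2, 0.7, -0.1]
opening: 0.998
[522.32  80.23 125.17] [-1.57 -0.    0.  ]
```

View pics/w19.png

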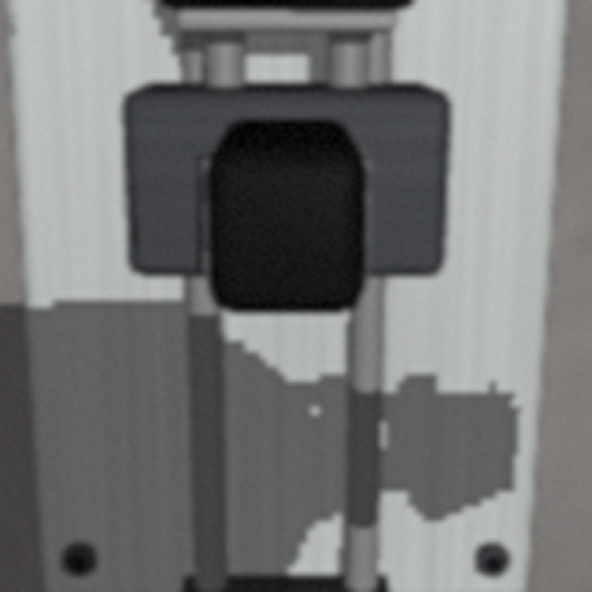

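View pics/s19.png

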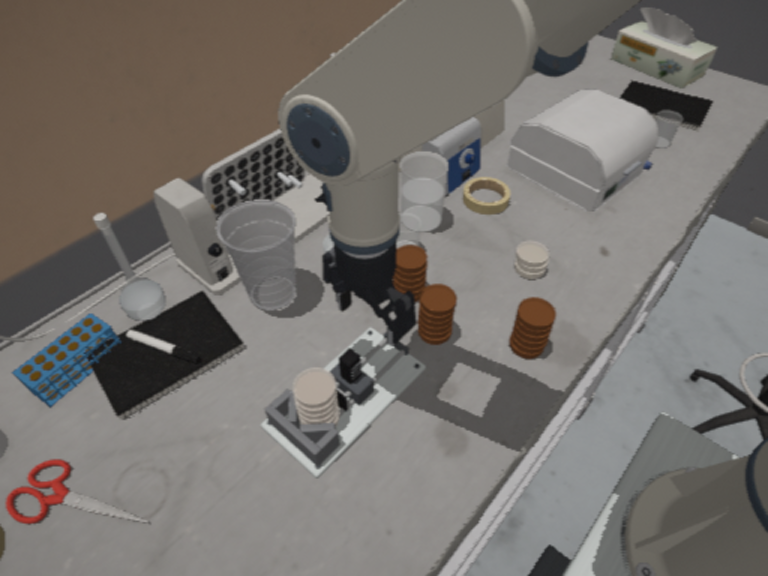

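```bash
python3 - <<'E'
import h; from h import *
for nm,pose,rot,x in (("w17r",[517.74,79.21,115.98],[-1.574,.012,.007],266),("w19r",[522.32,80.23,125.17],[-1.575,0,0],258)):
    im=cv2.imread(f"pics/{nm}.png")
    class F: 
        def sense(s):return dict(eef_pos=np.array(pose),tcp_rot=np.array(rot))
    h.r=F()
    g=im[:,:,1].astype(int)
    c=int(x)
    print(nm,"profile",[(i,int(g[i,c-4:c+5].mean())) for i in range(95,132)])
    print("y per row z45",[round(float(ray("wrist",(c,v),45)[1]),1) for v in (100,105,110,115,120,125,130)])
    xs=int(x)+30; 
    print("right",[(i,int(g[i,xs+8-2:xs+8+3].mean())) for i in range(118,182)])
E
```

```text
w17r profile [(95, 11), (96, 10), (97, 9), (98, 7), (99, 11), (100, 46), (101, 100), (102, 143), (103, 153), (104, 145), (105, 132), (106, 111), (107, 100), (108, 99), (109, 99), (110, 100), (111, 99), (112, 97), (113, 99), (114, 129), (115, 172), (116, 188), (117, 188), (118, 187), (119, 187), (120, 188), (121, 189), (122, 172), (123, 118), (124, 55), (125, 33), (126, 45), (127, 57), (128, 63), (129, 67), (130, 71), (131, 72)]
y per row z45 [154.4, 151.3, 148.2, 145.1, 141.9, 138.7, 135.5]
right [(118, 192), (119, 193), (120, 193), (121, 193), (122, 191), (123, 174), (124, 128), (125, 71), (126, 45), (127, 50), (128, 60), (129, 65), (130, 70), (131, 74), (132, 73), (133, 72), (134, 73), (135, 74), (136, 75), (137, 75), (138, 77), (139, 74), (140, 72), (141, 72), (142, 71), (143, 70), (144, 72), (145, 71), (146, 73), (147, 73), (148, 75), (149, 75), (150, 73), (151, 72), (152, 72), (153, 70), (154, 71), (155, 70), (156, 70), (157, 70), (158, 69), (159, 70), (160, 69), (161, 71), (162, 71), (163, 69), (164, 70), (165, 70), (166, 70), (167, 70), (168, 69), (169, 70), (170, 71), (171, 7
[... 634 characters left out ...]
 193), (120, 193), (121, 191), (122, 176), (123, 133), (124, 79), (125, 54), (126, 56), (127, 63), (128, 70), (129, 72), (130, 73), (131, 72), (132, 71), (133, 73), (134, 75), (135, 75), (136, 73), (137, 71), (138, 70), (139, 70), (140, 69), (141, 68), (142, 71), (143, 72), (144, 72), (145, 71), (146, 71), (147, 72), (148, 70), (149, 69), (150, 68), (151, 67), (152, 67), (153, 66), (154, 67), (155, 67), (156, 68), (157, 68), (158, 68), (159, 66), (160, 66), (161, 67), (162, 66), (163, 67), (164, 67), (165, 66), (166, 67), (167, 66), (168, 66), (169, 66), (170, 65), (171, 65), (172, 66), (173, 81), (174, 125), (175, 171), (176, 185), (177, 184), (178, 184), (179, 183), (180, 183), (181, 183)]
```

The new frame shows the gap about 1.2 mm smaller, so pad travel is about 6 mm. The stack is upright in the V at (316,395) and the bystanders are unchanged. I'll rise clear and hand in.

```bash
python3 -m crank '[[0,0,0,0,-1,0,1],[0,0,0,0,-1.5,0,1],[0,0,0,0,-1.5,0,1],[0,0,0,0,-1.5,0,1],[0,0,0,0,-1.5,0,1],[0,0,0,0,-1,0,1],[0,0,0,0,-0.5,0,1],[0,0,0,0,0,0,1],[0,0,0,0,0,0,1],[0,0,0,0,0,0,1]]'
python3 - <<'E'
from h import *
from rig import order
s=r.sense();print(s["eef_pos"],s["contact_force"],s["clock"]);print(order.sign_off())
E
```

```text
clock: 32.43
eef_pos: [521.7, 83.3, 216.8]
tcp_rot: [-1.575, 0.001, 0.004]
contact_force: [-1.1, 0.4, 0.9]
opening: 1.0
[521.68  83.25 216.81] [-1.08  0.36  0.92] 32.4333
the job is handed in; nothing more can be done
None
```

The tall beige stack is standing in the clamp, seated in the V, with the sprung pad pushed back about 6 mm, half its travel. I handed the job in at 32.4 s of the 51 s allowed, and no verdict was reported.

- **Placing:** I gripped the stack at 25 N and set it on the plate about 9 mm short of the nest. The wrist force changed by about 3 N at touchdown. I then let go of it.
- **Clamping:** I slid the carriage up by its handle. The first push left the pad at about 5 mm, so I gripped the handle again and added a little over 1 mm. I then let go and moved the arm clear.
- **Last checks:** The final wrist picture shows the gap closed by about 1.2 mm more, which puts the pad at about 6.1 mm. In the last scene picture the stack stands upright in the V, and the other stacks I could see looked unmoved. The flask and small beaker were partly or wholly behind the arm there, but I went nowhere near them.
- **Disagreements:** Before the extra push, my estimates of the pad travel ran from 3.7 to 5.8 mm. I trusted the close-up gap measurement (about 5 mm), so the final figure is good to about 1 mm.

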